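Clamp a T-joint coupon in the cam jig

TASK

Load the tacked T-joint coupon into the blue cam jig: flat on the rest bed with its base plate between jaw and fence, slid gently up against the brass end stop, without ramming it. Then turn the crank anticlockwise (seen from above) until the follower rests in the cam's high dwell, so that with the crank let go the coupon stays firmly clamped, flush on the fence and against the stop. Leave the other things on the table where they are.

Things in the scene. Friction and masses are not known exactly. Their poses are not given: they have to be found in the camera images.
- coupon: The workpiece: a bare steel tacked T-joint, base plate 90 long (its x) x 50 wide (its y) x 8 mm thick, with an upright web 90 long, 8 mm thick, along x on the middle of the base, its top 46 mm above the underside. About 0.5 kg. Origin: centre of the underside, z up. Either way round fits. Pinch the web from above, near its middle.
- jig: Blue jig bolted to the table, 140 (x) x 320 (y) x 15 mm base. Origin: centre of its underside. Nest: rest bed with top 25 mm above the table, centred at jig y +100 mm; coupon lies with its long side along jig x. At jig y -100 the upright camshaft; between them the roller follower, its slide and a spring-backed jaw that moves along +y, face at y +65 when open, and presses the coupon on the fence.
- fence: Dark steel bar along jig x, 90 x 18 x 27 mm, at the jig's +y end; its face, looking to jig -y, takes the edge of the coupon's base. Origin: middle of that face's lower edge, 10 mm below the bed (jig x 0, y +125 mm, z 15 mm); axes as the jig's. With the coupon on it, the open jaw leaves 10 mm free.
- end_stop: Brass block 14 (x) x 26 (y) x 30 mm high, fixed at the +x end of the nest; its face, looking to jig -x, takes the end of the coupon's base. Origin: middle of that face's lower edge, 10 mm below the bed (jig x +45, y +100, z 15 mm); axes as the jig's.
- crank: Dark steel crank arm with a split hub, clamped on the plain camshaft at whatever angle it was last set, so its direction does not tell the cam's angle (it may be 45 degrees off). Origin: on the shaft axis (upright), 43 mm above the table; x points along the arm to the handle. Arm top 56 mm above the table. From the start it has 2 to 3.7 rad to go, anticlockwise from above.
- knob_grip (a point): Middle of the red handle at the crank's end: upright, 24 mm thick, 42 mm tall (57.5 to 99.5 mm above the table), 75 mm from the shaft axis, spins freely. Cranking is light at first, rises to 10 to 14 N at the handle as the jaw springs load, then falls to almost none: the high dwell, 0.4 rad long, yellow on the cam. Past it the cam drops and lets go; short of it, it springs back. Seat it in mid dwell.
- lap_coupon: Bystander: a welded lap joint, two flat steel plates 100 x 40 x 8 mm overlapped, no upright web; 100 x 64 x 16 mm overall. Origin: centre of the underside.
- hammer: Bystander: chipping hammer with a wooden handle, lying beyond the jig.
- wire_brush: Bystander: wire brush lying beyond the jig.
- paste_jar: Bystander: white jar with a blue cap, 70 mm wide and 70 mm high.
- magnet_square: Bystander: red magnetic welding square, about 95 mm, lying flat, 22 mm high.
- tip_tray: Bystander: blue tray 120 x 90 x 35 mm with copper contact tips and brass nozzles.
- earth_clamp: Bystander: brass earth clamp 150 mm long, lying on the table.
Not all that is in view belongs to the job. What is meant by the coupon is not orange or red, and is the smaller of those in its own colour.

How it is judged:
On the way, in this order (a step that is already met when the one before it is completed fails the run):
1. the coupon lies flat on the rest bed between jaw and fence, its end within 2.5 mm of the end stop, not yet clamped (x of coupon in the frame of end_stop above -0.0475 m and height (world z) of coupon between 0.022 and 0.028 m and angle between coupon's own z axis and vertical below 0.05 rad and angle between the x axis of coupon and the x axis of jig, either way round below 0.15 rad and y of coupon in the frame of fence between -0.037 and -0.022 m and contact force between coupon and fence below 20 N), for 0.2 s.
2. the crank has brought the jaw to full clamping force: the coupon is pressed on the fence with more than 48 N (contact force between coupon and fence above 48 N), for 0.2 s.
At the end, for the whole second after the job is handed in: The coupon lies flat on the bed, square within 0.03 rad, its base flush on the fence within 2 mm and its end within 2.5 mm of the end stop, pressed on the fence with more than 48 N (the high dwell gives about 55 N), the crank let go and standing still (contact force between coupon and fence above 48 N and x of coupon in the frame of end_stop above -0.0475 m and height (world z) of coupon between 0.022 and 0.028 m and angle between coupon's own z axis and vertical below 0.05 rad and angle between the x axis of coupon and the x axis of jig, either way round below 0.03 rad and y of coupon in the frame of fence above -0.027 m and angular speed of crank below 0.1 rad/s and linear speed of coupon below 0.01 m/s); the robot touches nothing.
It fails at once if the coupon is rammed against the end stop with more than 30 N (contact force between coupon and end_stop above 30 N).
It fails at once if one of the bystanders (lap joint, hammer, brush, jar, magnetic square, tray, earth clamp) is moved by more than 30 mm (distance of any of lap_coupon, hammer, wire_brush, paste_jar, magnet_square, tip_tray, earth_clamp from where it was at the start of the episode above 0.03 m).
It also fails if it takes over 72 s, if anything falls off the work surface, if the arm or the gripper's body presses on something with over 40 N, if the wrist force passes 120 N, or if a joint passes its speed limit or range.

ROBOT

A 6-joint arm with a two-finger parallel gripper is mounted at the origin on the work surface. World frame = base frame: x ahead of the robot, y to its left, z up, the work surface at z = 0. Lengths are in m, angles in rad, forces in N, time in s.
With the tool pointing down it reaches from about 0.3 to 0.775 m from the base axis. Payload 14.6 kg.
Tool frame: the origin (TCP) lies at the very end of the fingers, on their centre line; the grasp point (between the pads) lies 19 mm behind it; z points along the fingers, y is the direction in which the jaws open and shut (so a half turn about z gives the same grasp; the last joint's range is limited). The gripper opens to 94 mm and grips with 3 to 60 N. Pads are 16 mm wide; open, the fingers measure 119 mm over their backs; the gripper's body (75 mm by 177 mm) begins 78 mm behind the grasp point.
Start: joints at [-1.335, 0.3, 1.521, -0, 1.321, -0.067], TCP at [0.164, -0.525, 0.205] pointing down, gripper open.
Joint ranges: [-3.03, 3.03], [-0.79, 2.21], [0.23, 2.52], [-1.04, 4.18], [0, 3.07], [-2.55, 2.55]. Speed limits (rad/s): [2.22, 2.22, 2.57, 3.14, 3.14, 3.14].

INTERFACE

Orientations are given as [roll, pitch, yaw] about the fixed x, y, z axes, in that order (R = Rz(yaw) Ry(pitch) Rx(roll)).
In Python, from station import get_obs, vision, hand_in gives the robot as it stands.
- The arm moves only by the tool play_rows, never from a script. Its argument "moves" is a list of rows, each an object with "claw": the opening, from 0 (shut) to 1 (fully open); "linear": the shift along the tool's x, y, z in mm, a list of three; "turn": the turn, a rotation vector about the tool's x, y, z in rad, a list of three. In form: [{"claw": claw, "linear": [tx, ty, tz], "turn": [ax, ay, az]}, ...]. A call has 1 to 8 rows; each row is the pose to reach, as a shift and turn from the pose measured when the call began, along the tool's axes at that moment; what a row does not reach only later rows make up. A row lasts 1/8 s, in which the tool goes at most 62.5 mm and 10.7 degrees, less where a joint would pass 70% of its speed; a pose out of reach is approached as far as the arm can. A call with a gripper value outside its range is refused whole. The fingers move at their own pace and stop on an object; "force" is the grip in N (left out, the last holds). Time passes only in rows, so rows that repeat a pose let the fingers close. It gives the time, the measured TCP pose, the force and the opening at its end, in the units of the state.
- get_obs(): the state, without advancing time (a new reading comes with each control period).
- vision.camera(name): name is "scene" or "top" or "wrist"; returns the picture (384x512x3 uint8, blue, green, red); there is no depth.
- vision.camera_info(name): a dict with "camera_matrix" (3x3 intrinsics, pixels), "rvec" (rotation vector, rad) and "tvec" (3), from world to camera coordinates, as OpenCV has them; the wrist camera has in their place "mount" (4x4, takes a point from camera to tool coordinates, whose origin is the TCP and whose axes are the flange's). Camera axes: x right, y down, z forward; pixel columns grow to the right and rows downward; lengths in m; the calibration is good to about 2 mm. A picture is of the moment at which its call begins: read the wrist's pose just before it. camera_info takes no time and is no camera call.
- hand_in(): hands the job in, once; it reports no verdict.
The state is a dict: "time_s": time; "qpos": joint angles; "joint_vel": joint speeds; "tau": joint torques, N m; "ee_pos": TCP position; "eef_rot": TCP orientation; "force": force on the tool from outside, world axes, zero at the start; "moment": the same for the moment, N m; "grip_width": finger opening in m.
Only numpy, scipy, OpenCV 4.12 (cv2) and the standard library are available. Lean on these libraries where they do the work, as an engineer would, in place of code of your own. Each camera call takes 0.05 s, during which the arm holds its last target.

## Working session

There is one attempt and no reset: what is moved stays moved. The work goes in short steps, Python scripts to look and compute and a tool call to move; the robot and the scene stay as the last step left them, time stands still between calls to the robot, and variables do not carry over. Pictures are saved under pics/ and viewed, and the job is handed in when it is done.

Besides the shell and the picture viewer there is one more tool, called after ">>>" by a JSON object that holds its "method" and its "body". play_rows: Moves the arm, as the interface text tells. Its arguments: {"type":"object","properties":{"moves":{"type":"array","items":{"type":"object","properties":{"claw":{"type":"number"},"linear":{"type":"array","items":{"type":"number"}},"turn":{"type":"array","items":{"type":"number"}}}}},"force":{"type":"number"}},"required":["moves"]}

```bash
mkdir -p pics; ls
python3 - <<'E'
from station import get_obs, vision
import cv2
print(get_obs())
for n in ("scene","top","wrist"):
    cv2.imwrite(f"pics/a_{n}.png",vision.camera(n)); print(n,vision.camera_info(n))
E
```

```text
pics
{'time_s': 0.0, 'qpos': array([-1.33459614e+00,  3.00491935e-01,  1.52159203e+00,  2.79287506e-05,
        1.32073489e+00, -6.66091206e-02]), 'joint_vel': array([-0.00016463,  0.00155118, -0.00055627,  0.00016367,  0.00070169,
       -0.00116708]), 'tau': array([-5.28860164e-04, -5.31805301e+01, -3.52739847e+01,  7.08260620e-02,
        2.43462611e-02, -1.16759529e-04]), 'ee_pos': array([ 0.16394602, -0.52470661,  0.20487028]), 'eef_rot': array([-3.14037097e+00, -1.08607399e-04,  3.02802309e-01]), 'force': array([ 0.68312674,  0.43337278, -0.17868504]), 'moment': array([-0.01699385,  0.00682846,  0.03752291]), 'grip_width': 0.09390677668914343}
scene {'camera_matrix': array([[363.85662223,   0.        , 259.67788727],
       [  0.        , 363.85662223, 189.0193051 ],
       [  0.        ,   0.        ,   1.        ]]), 'rvec': array([ 1.93679454,  1.88985696, -0.5173989 ]), 'tvec': array([-0.0222213 , -0.41417759,  1.41561306])}
top {'camera_matrix': array([[404.13930152,   0.        , 258.24189775],
       [  0.        , 404.13930152, 185.25928871],
       [  0.        ,   0.        ,   1.        ]]), 'rvec': array([ 2.14097308, -2.16099191,  0.11473049]), 'tvec': array([0.03809473, 0.55128533, 1.42742891])}
wrist {'camera_matrix': array([[327.00021602,   0.        , 253.68340802],
       [  0.        , 327.00021602, 195.30398295],
       [  0.        ,   0.        ,   1.        ]]), 'mount': array([[-1.94316673e-04, -9.65489335e-01, -2.60442519e-01,
         7.53975064e-02],
       [ 9.99999972e-01, -2.23461990e-04,  8.22964728e-05,
        -1.74169421e-04],
       [-1.37655370e-04, -2.60442496e-01,  9.65489351e-01,
        -1.80081329e-01],
       [ 0.00000000e+00,  0.00000000e+00,  0.00000000e+00,
         1.00000000e+00]])}
```

View pics/a_scene.png

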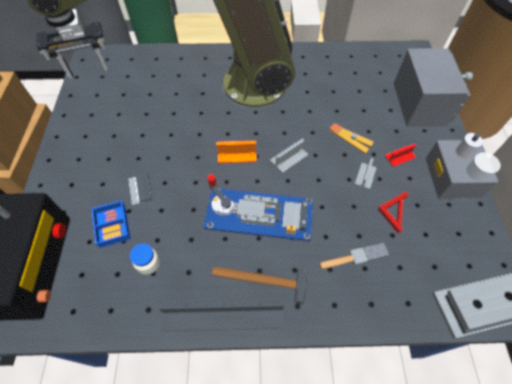

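View pics/a_top.png

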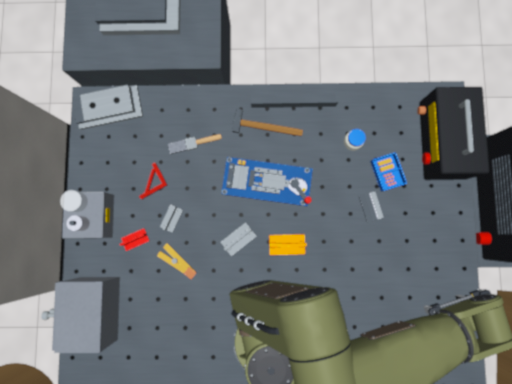

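View pics/a_wrist.png

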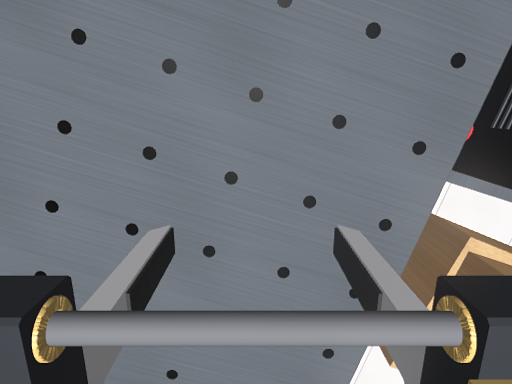

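Run:
```python
import cv2
t=cv2.imread("pics/a_top.png"); s=cv2.imread("pics/a_scene.png")
cv2.imwrite("pics/b1.png",cv2.resize(t[140:290,110:410],(800,400),interpolation=cv2.INTER_CUBIC))
cv2.imwrite("pics/b2.png",cv2.resize(s[120:250,100:420],(800,325),interpolation=cv2.INTER_CUBIC))
```

```text
(no output)
```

View pics/b1.png

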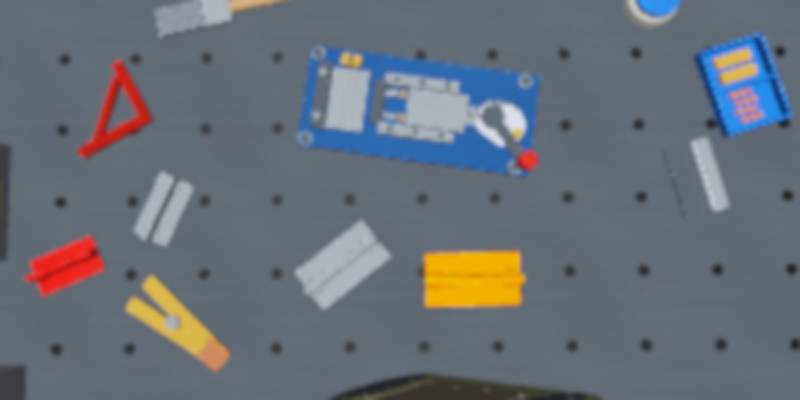

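View pics/b2.png

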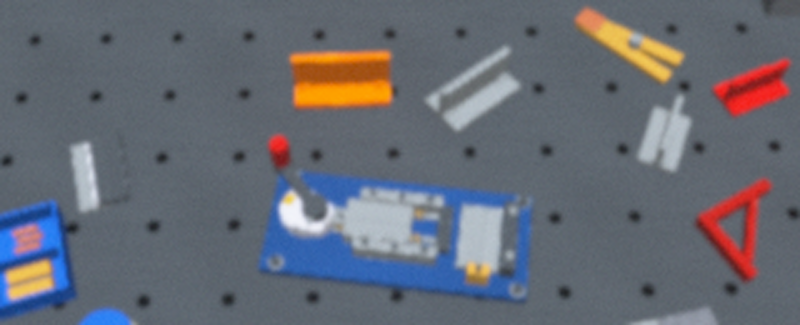

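```bash
cat > h.py <<'E'
import numpy as np, cv2
from scipy.spatial.transform import Rotation as R
from station import get_obs, vision
def cam(name,obs=None):
    i=vision.camera_info(name); K=np.array(i["camera_matrix"])
    if name=="wrist":
        M=np.eye(4); M[:3,:3]=R.from_euler("xyz",obs["eef_rot"]).as_matrix(); M[:3,3]=obs["ee_pos"]
        C=M@np.array(i["mount"]); return K,C[:3,:3],C[:3,3]
    r=cv2.Rodrigues(np.array(i["rvec"],float))[0]
    return K,r.T,-r.T@np.array(i["tvec"])
def ray(c,px,z):
    K,Rc,o=c; px=np.atleast_2d(np.array(px,float))
    d=np.c_[(px[:,0]-K[0,2])/K[0,0],(px[:,1]-K[1,2])/K[1,1],np.ones(len(px))]@Rc.T
    return (o+d*((z-o[2])/d[:,2])[:,None])[:,:2]
def proj(c,P):
    K,Rc,o=c; q=(np.atleast_2d(P)-o)@Rc; q=q/q[:,2:]; return (q@K.T)[:,:2]
def tri(c1,p1,c2,p2):
    A=[];b=[]
    for c,p in((c1,p1),(c2,p2)):
        K,Rc,o=c; d=Rc@np.array([(p[0]-K[0,2])/K[0,0],(p[1]-K[1,2])/K[1,1],1]); d/=np.linalg.norm(d)
        Q=np.eye(3)-np.outer(d,d); A.append(Q); b.append(Q@o)
    return np.linalg.lstsq(np.vstack(A),np.hstack(b),rcond=None)[0]
E
python3 - <<'E'
from h import *
t=cv2.imread("pics/a_top.png"); c=cam("top")
h=cv2.cvtColor(t,cv2.COLOR_BGR2HSV)
m=cv2.inRange(h,(95,150,60),(125,255,255)); m=cv2.morphologyEx(m,cv2.MORPH_CLOSE,np.ones((15,15)))
for k in cv2.findContours(m,0,2)[0]:
    if cv2.contourArea(k)>1500:
        w=ray(c,k[:,0],0.015)*1000; r=cv2.minAreaRect(w.astype(np.float32)); print("jig",r)
m=cv2.inRange(h,(0,0,130),(180,60,255))
m[:, :110]=0; m[:140]=0; m[290:]=0
for k in cv2.findContours(m,0,2)[0]:
    if cv2.contourArea(k)>60:
        w=ray(c,k[:,0],0.008)*1000; r=cv2.minAreaRect(w.astype(np.float32)); print(cv2.boundingRect(k),r)
m=cv2.inRange(h,(0,150,120),(8,255,255))
for k in cv2.findContours(m,0,2)[0]:
    print("red",cv2.boundingRect(k), ray(c,k[:,0].mean(0),0.0995)*1000)
E
```

```text
jig ((570.1787719726562, 2.3486785888671875), (316.6123352050781, 138.82431030273438), 81.47308349609375)
(477, 266, 35, 24) ((216.58450317382812, -802.2037353515625), (122.03334045410156, 80.02680969238281), 89.5931625366211)
(220, 222, 37, 35) ((358.7737121582031, 110.56588745117188), (70.68028259277344, 125.21627807617188), 37.63626480102539)
(159, 204, 24, 29) ((437.16766357421875, 354.2716979980469), (56.80752944946289, 97.62973022460938), 65.98497772216797)
(368, 191, 16, 29) ((478.58123779296875, -394.4435119628906), (106.21063995361328, 30.765972137451172), 15.283807754516602)
(252, 168, 55, 27) ((566.8760986328125, -45.55463409423828), (198.49075317382812, 83.51103210449219), 81.68058013916016)
(231, 159, 17, 30) ((599.0895385742188, 100.81532287597656), (52.66230010986328, 108.27840423583984), 81.50484466552734)
(168, 140, 31, 14) ((710.2169799804688, 314.62677001953125), (41.633094787597656, 113.45226287841797), 11.455671310424805)
red (479, 232, 13, 12) [[ 362.34107477 -734.12603446]]
red (121, 229, 28, 21) [[361.91918598 456.02238147]]
red (305, 198, 6, 5) [[ 490.02622537 -135.73538899]]
red (140, 163, 26, 36) [[557.60285037 397.34905275]]
red (425, 153, 6, 11) [[ 633.07416996 -555.32798349]]
```

```bash
cat >> h.py <<'E'
def delta(pos,yaw):
    o=get_obs(); Rt=R.from_euler("xyz",o["eef_rot"]); T=R.from_euler("xyz",[np.pi,0,yaw])
    l=Rt.inv().apply(np.array(pos)-o["ee_pos"])*1000; t=(Rt.inv()*T).as_rotvec()
    print("t",round(o["time_s"],2),"lin",l.round(1),"turn",t.round(3),"|d|",np.linalg.norm(l).round(1)); return l,t
E
python3 -c "
from h import *
delta([.42,-.15,.30],1.6)"
```

```text
t 0.15 lin [ 356.2 -281.5  -94.7] turn [-1.000e-03 -1.000e-03 -1.297e+00] |d| 463.7
```

Candidates (top view): orange T (287,245), red T (134,240), large grey T (239,239), small grey T (172,218), grey flat lap joint (375,205). Choice: small grey T at (172,218), the shorter of the two greys. The wrist camera will check it.

>>> {"method": "play_rows", "body": {"moves": [{"claw": 1,"linear": [40,-32,-11],"turn": [0,0,-0.15]},{"claw": 1,"linear": [85,-67,-23],"turn": [0,0,-0.31]},{"claw": 1,"linear": [130,-103,-35],"turn": [0,0,-0.48]},{"claw": 1,"linear": [175,-138,-47],"turn": [0,0,-0.65]},{"claw": 1,"linear": [220,-174,-59],"turn": [0,0,-0.82]},{"claw": 1,"linear": [265,-209,-71],"turn": [0,0,-0.98]},{"claw": 1,"linear": [310,-245,-83],"turn": [0,0,-1.14]},{"claw": 1,"linear": [355,-281,-95],"turn": [0,0,-1.3]}]}}

```text
time_s: 1.15
ee_pos: [0.4197, -0.149, 0.3007]
eef_rot: [3.142, -0.001, 1.608]
force: [0.0, -1.1, 0.4]
grip_width: 0.0942
```

Run:
```python
from h import *
import pickle
o=get_obs(); im=vision.camera("wrist"); pickle.dump(o,open("pics/c.pkl","wb")); cv2.imwrite("pics/c.png",im)
print(o["time_s"],o["ee_pos"],o["eef_rot"],o["qpos"])
```

```text
1.15 [ 0.41972063 -0.14903115  0.30074997] [ 3.14154974e+00 -6.72062842e-04  1.60800929e+00] [-4.23832208e-01  1.68861856e-03  1.64342726e+00  6.22687879e-04
  1.49673735e+00 -4.61091313e-01]
```

View pics/c.png

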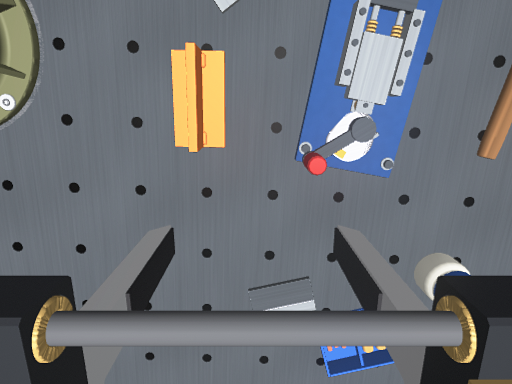

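Wrist view: orange T at (198,98), jig with follower slide (375,70), cam and crank hub (362,130), red knob (316,163), lap joint at (285,295). The nest is above the frame, so I move on.

```bash
python3 -c "
from h import *
delta([.44,.09,.30],2.1)"
```

```text
t 1.2 lin [233.6  29.    2.5] turn [ 0.003 -0.001 -0.48 ] |d| 235.4
```

>>> {"method": "play_rows", "body": {"moves": [{"claw": 1,"linear": [45,6,0],"turn": [0,0,-0.09]},{"claw": 1,"linear": [95,12,1],"turn": [0,0,-0.2]},{"claw": 1,"linear": [145,18,1],"turn": [0,0,-0.3]},{"claw": 1,"linear": [195,24,2],"turn": [0,0,-0.4]},{"claw": 1,"linear": [234,29,2],"turn": [0,0,-0.48]},{"claw": 1,"linear": [234,29,2],"turn": [0,0,-0.48]}]}}

```text
time_s: 1.95
ee_pos: [0.4397, 0.0922, 0.3002]
eef_rot: [3.139, -0.001, 2.104]
force: [0.4, -1.2, -0.1]
grip_width: 0.0939
```

Run:
```python
from h import *
import pickle
o=get_obs(); im=vision.camera("wrist"); pickle.dump(o,open("pics/d.pkl","wb")); cv2.imwrite("pics/d.png",im)
print(o["time_s"],o["ee_pos"],o["eef_rot"],o["qpos"])
cv2.imwrite("pics/d2.png",cv2.resize(im[:300],(800,469),interpolation=cv2.INTER_CUBIC))
```

```text
1.95 [0.43974253 0.09222229 0.3001959 ] [ 3.13935071e+00 -5.20665425e-04  2.10364097e+00] [ 1.24347069e-01  9.77445486e-03  1.63654875e+00  1.37250013e-03
  1.49341887e+00 -4.08601815e-01]
```

View pics/d2.png

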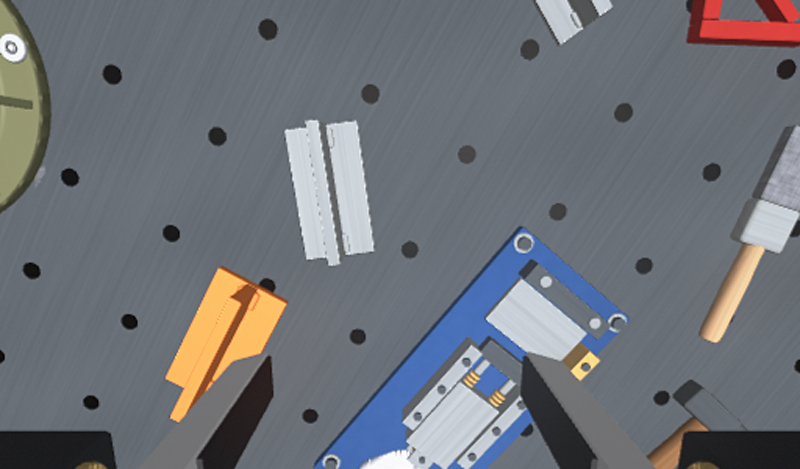

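Small grey T is at the top (575,15 in the crop) and the jig nest is visible: bed (537,320), fence (565,297), brass stop (582,362). Next I zoom in for the nest features.

Run:
```python
import cv2
im=cv2.imread("pics/d.png")
cv2.imwrite("pics/d3.png",cv2.resize(im[135:260,290:415],(750,750),interpolation=cv2.INTER_CUBIC)[:600])
```

```text
(no output)
```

View pics/d3.png

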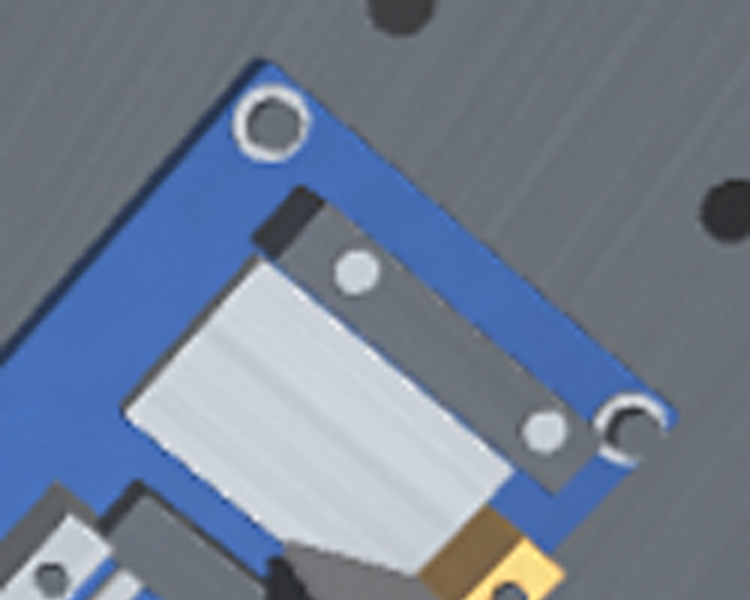

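Run:
```python
from h import *
import pickle
o=pickle.load(open("pics/d.pkl","rb")); c=cam("wrist",o)
f=lambda p,z: ray(c,[[p[0]/6+290-.4,p[1]/6+135-.4]],z)[0]*1000
Q={"A":((266,62),.015,(-70,160)),"B":((677,415),.015,(70,160)),"fl":((275,258),.042,(-45,125)),"fr":((552,492),.042,(45,125)),"b1":((524,540),.045,(45,113)),"b2":((566,575),.045,(59,113))}
W=np.array([f(p,z) for p,z,_ in Q.values()]); J=np.array([j for *_,j in Q.values()],float)
for n,w in zip(Q,W): print(n,w.round(1))
mw,mj=W.mean(0),J.mean(0); a=W-mw;b=J-mj
th=np.arctan2((b[:,0]*a[:,1]-b[:,1]*a[:,0]).sum(),(a*b).sum())
Rm=np.array([[np.cos(th),-np.sin(th)],[np.sin(th),np.cos(th)]]); t=mw-Rm@mj
print("theta",th,"origin",t.round(1)); print("res",(W-(J@Rm.T+t)).round(1).tolist())
print("nest",Rm@[0,100]+t)
```

```text
A [525.7 171. ]
B [662.4 150.6]
fl [545.3 134.4]
fr [633.3 120.9]
b1 [633.2 108.1]
b2 [647. 106.]
theta -0.14626275333493746 origin [571.3   3.1]
res [[0.3, -0.6], [-1.5, -0.6], [0.2, 1.0], [-0.7, 0.7], [0.8, -0.2], [0.8, -0.3]]
nest [585.89891623 102.02945425]
```

```bash
python3 -c "
from h import *
delta([.44,.35,.20],2.73)"
```

```text
t 2.0 lin [223.2 131.  100.6] turn [ 0.002  0.    -0.629] |d| 277.7
```

>>> {"method": "play_rows", "body": {"moves": [{"claw": 1,"linear": [30,18,14],"turn": [0,0,-0.09]},{"claw": 1,"linear": [72,42,32],"turn": [0,0,-0.2]},{"claw": 1,"linear": [115,68,52],"turn": [0,0,-0.32]},{"claw": 1,"linear": [160,94,72],"turn": [0,0,-0.45]},{"claw": 1,"linear": [200,118,90],"turn": [0,0,-0.56]},{"claw": 1,"linear": [223,131,101],"turn": [0,0,-0.63]},{"claw": 1,"linear": [223,131,101],"turn": [0,0,-0.63]}]}}

```text
time_s: 2.88
ee_pos: [0.4401, 0.3497, 0.1983]
eef_rot: [-3.142, -0.0, 2.731]
force: [0.8, -0.9, 0.1]
grip_width: 0.0938
```

Run:
```python
from h import *
import pickle
o=get_obs(); im=vision.camera("wrist"); pickle.dump(o,open("pics/e.pkl","wb")); cv2.imwrite("pics/e.png",im)
print(o["time_s"],o["ee_pos"],o["eef_rot"],o["qpos"])
cv2.imwrite("pics/e2.png",cv2.resize(im,(768,576),interpolation=cv2.INTER_CUBIC))
```

```text
2.875 [0.44010828 0.34966942 0.19830773] [-3.14157618e+00 -5.88294668e-05  2.73130172e+00] [ 6.06204753e-01  3.32562372e-01  1.49502687e+00  4.27525535e-05
  1.31404838e+00 -5.54311493e-01]
```

View pics/e2.png

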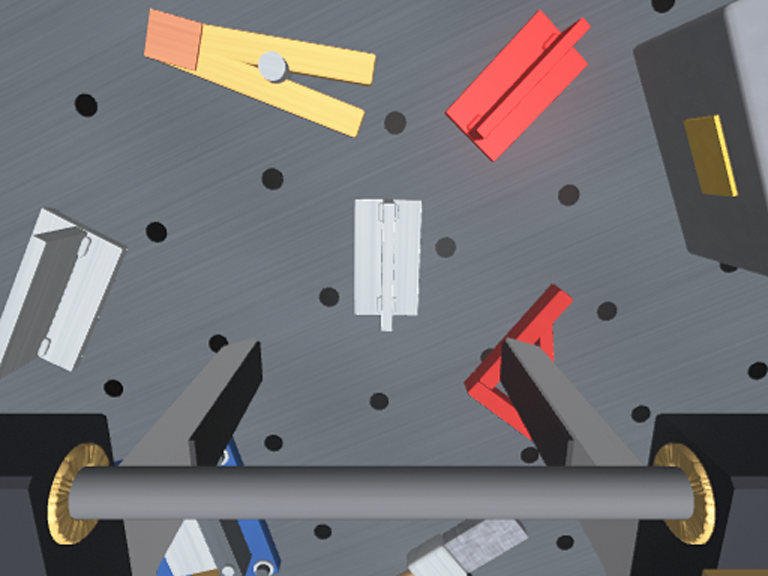

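The small grey T (web, weld tacks) is centred at about (388,258), upright and well aligned with the jaws. Its size is checked next.

Run:
```python
from h import *
import pickle
o=pickle.load(open("pics/e.pkl","rb")); c=cam("wrist",o)
im=cv2.imread("pics/e.png"); h=cv2.cvtColor(im,cv2.COLOR_BGR2HSV)
m=cv2.inRange(h,(0,0,150),(180,40,255))
for k in cv2.findContours(m,0,2)[0]:
    if cv2.contourArea(k)>500: print(cv2.boundingRect(k))
f=lambda p,z: ray(c,np.array(p)/1.5-.2,z)*1000
P=f([(355,199),(421,200),(418,316),(355,315)],.008); print(P.round(1),P.mean(0))
print(np.linalg.norm(np.diff(P,axis=0),axis=1))
w=f([(389,203),(387,331)],.046); print(w,w.mean(0), np.arctan2(*(w[0]-w[1])[::-1]), np.linalg.norm(w[0]-w[1]))
e=(P[0]+P[1]-P[2]-P[3]); print(np.arctan2(e[1],e[0]))
```

```text
(272, 346, 80, 38)
(110, 346, 35, 38)
(47, 332, 415, 11)
(25, 153, 57, 95)
(0, 139, 51, 103)
(236, 132, 46, 89)
(485, 0, 27, 127)
[[387.9 351.4]
 [408.1 396.1]
 [491.  359.6]
 [470.3 314.1]] [439.31855631 355.29528693]
[49.09912159 90.53411456 49.90044944]
[[397.54610067 374.06783397]
 [480.15724203 336.98046666]] [438.85167135 355.52415032] 2.7196213647265495 90.55425717205135
2.7218011026165954
```

```bash
python3 -c "
from h import *
delta([.439,.3554,.060],2.72)
delta([.439,.3554,.016],2.72)"
```

```text
t 2.92 lin [  4.    5.2 139.2] turn [0.001 0.001 0.01 ] |d| 139.3
t 2.92 lin [  4.    5.2 183.2] turn [0.001 0.001 0.01 ] |d| 183.3
```

>>> {"method": "play_rows", "body": {"force": 30, "moves": [{"claw": 0.45,"linear": [2,2,25],"turn": [0,0,0.01]},{"claw": 0.45,"linear": [4,5,65],"turn": [0,0,0.01]},{"claw": 0.45,"linear": [4,5,110],"turn": [0,0,0.01]},{"claw": 0.45,"linear": [4,5,145],"turn": [0,0,0.01]},{"claw": 0.45,"linear": [4,5,170],"turn": [0,0,0.01]},{"claw": 0.45,"linear": [4,5,183],"turn": [0,0,0.01]},{"claw": 0.45,"linear": [4,5,183],"turn": [0,0,0.01]}]}}

```text
time_s: 3.8
ee_pos: [0.4394, 0.3544, 0.0164]
eef_rot: [3.141, 0.001, 2.718]
force: [0.8, 0.7, -0.2]
grip_width: 0.0425
```

Run:
```python
from h import *
o=get_obs(); im=vision.camera("wrist"); cv2.imwrite("pics/f.png",im)
print(o["time_s"],o["ee_pos"],o["eef_rot"],o["force"],o["grip_width"])
```

```text
3.8 [0.43935083 0.35444623 0.01637416] [3.14099007e+00 5.42412537e-04 2.71785908e+00] [ 0.8220215   0.718798   -0.19223045] 0.04254599932713327
```

View pics/f.png

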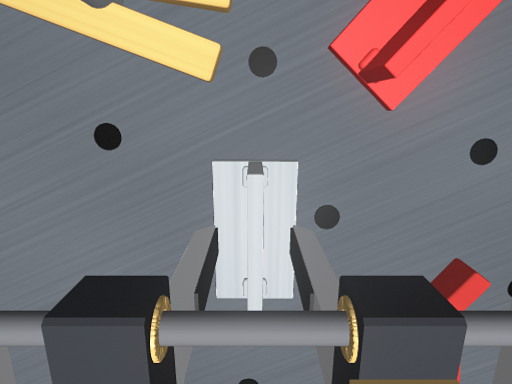

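Web at (256,235) lies midway between the fingers. I close and lift.

>>> {"method": "play_rows", "body": {"force": 35, "moves": [{"claw": 0,"linear": [0,0,0],"turn": [0,0,0]},{"claw": 0,"linear": [0,0,0],"turn": [0,0,0]},{"claw": 0,"linear": [0,0,0],"turn": [0,0,0]},{"claw": 0,"linear": [0,0,0],"turn": [0,0,0]},{"claw": 0,"linear": [0,0,-10],"turn": [0,0,0]},{"claw": 0,"linear": [0,0,-40],"turn": [0,0,0]},{"claw": 0,"linear": [0,0,-85],"turn": [0,0,0]},{"claw": 0,"linear": [0,0,-110],"turn": [0,0,0]}]}}

```text
time_s: 4.85
ee_pos: [0.4396, 0.355, 0.1296]
eef_rot: [3.138, 0.002, 2.718]
force: [0.7, 0.4, -4.9]
grip_width: 0.0079
```

Run:
```python
from h import *
import pickle
o=get_obs(); im=vision.camera("wrist"); cv2.imwrite("pics/g.png",im); pickle.dump(o,open("pics/g.pkl","wb"))
print(o["time_s"],o["ee_pos"],o["eef_rot"],o["force"],o["grip_width"])
```

```text
4.85 [0.43961124 0.35497344 0.1295673 ] [3.13837434e+00 2.09277742e-03 2.71838297e+00] [ 0.70929402  0.36229308 -4.94414176] 0.007908535193847491
```

View pics/g.png

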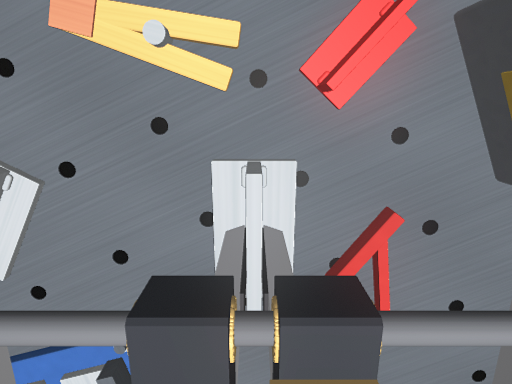

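Run:
```python
from h import *
import pickle
o=pickle.load(open("pics/g.pkl","rb")); o["eef_rot"]=np.array([np.pi,0,0.]); z=o["ee_pos"][2]
c=cam("wrist",o); p=ray(c,[(211.5,160.5),(297,160.5)],z-.0084)*1000-o["ee_pos"][:2]*1000
print("tool x,y(-)",p)   # yaw 0: tool x=world x, tool y=-world y
```

```text
tool x,y(-) [[ 46.05263611  24.55584069]
 [ 46.04270084 -25.06723578]]
```

```bash
cat >> h.py <<'E'
TH=-0.1463; JO=np.array([571.3,3.1])/1000
def jig(x,y): 
    c,s=np.cos(TH),np.sin(TH); return JO+np.array([c*x-s*y,s*x+c*y])/1000
def tojig(p):
    d=(np.array(p)[:2]-JO)*1000; c,s=np.cos(TH),np.sin(TH); return np.array([c*d[0]+s*d[1],-s*d[0]+c*d[1]])
E
python3 -c "
from h import *
p=jig(-19,95); print(p); delta([*p,.125],np.pi-.1463)"
```

```text
[0.56635195 0.09985493]
t 4.9 lin [-219.8 -181.5    6.9] turn [ 0.006  0.005 -0.277] |d| 285.1
```

>>> {"method": "play_rows", "body": {"moves": [{"claw": 0,"linear": [-20,-16,1],"turn": [0,0,-0.02]},{"claw": 0,"linear": [-55,-45,1],"turn": [0,0,-0.06]},{"claw": 0,"linear": [-95,-78,2],"turn": [0,0,-0.11]},{"claw": 0,"linear": [-135,-111,3],"turn": [0.003,0.002,-0.17]},{"claw": 0,"linear": [-175,-144,5],"turn": [0.006,0.005,-0.22]},{"claw": 0,"linear": [-205,-169,6],"turn": [0.006,0.005,-0.26]},{"claw": 0,"linear": [-220,-181,7],"turn": [0.006,0.005,-0.277]},{"claw": 0,"linear": [-220,-181,7],"turn": [0.006,0.005,-0.277]}]}}

```text
time_s: 5.9
ee_pos: [0.5666, 0.0991, 0.1241]
eef_rot: [-3.141, -0.002, 2.993]
force: [-0.1, -0.1, -5.0]
grip_width: 0.0076
```

Run:
```python
from h import *
o=get_obs(); im=vision.camera("wrist"); s=vision.camera("scene")
cv2.imwrite("pics/i.png",im); cv2.imwrite("pics/i2.png",cv2.resize(s[120:280,150:370],(770,560),interpolation=cv2.INTER_CUBIC))
print(o["time_s"],o["ee_pos"],o["eef_rot"],o["force"],o["grip_width"],tojig(o["ee_pos"]))
p=jig(-19,95); delta([*p,.047],np.pi-.1463)
```

```text
5.9 [0.56663567 0.09914518 0.12405765] [-3.14089840e+00 -1.72515114e-03  2.99349683e+00] [-0.07210901 -0.1375729  -5.02335098] 0.007577610720258238 [-18.61584266  94.3391901 ]
t 6.0 lin [-0.3 -0.7 77.4] turn [-0.    -0.001 -0.   ] |d| 77.4
```

View pics/i.png

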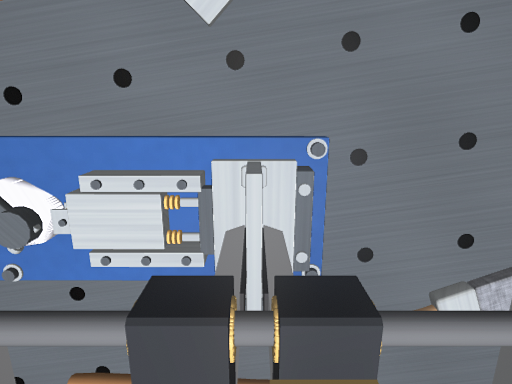

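View pics/i2.png

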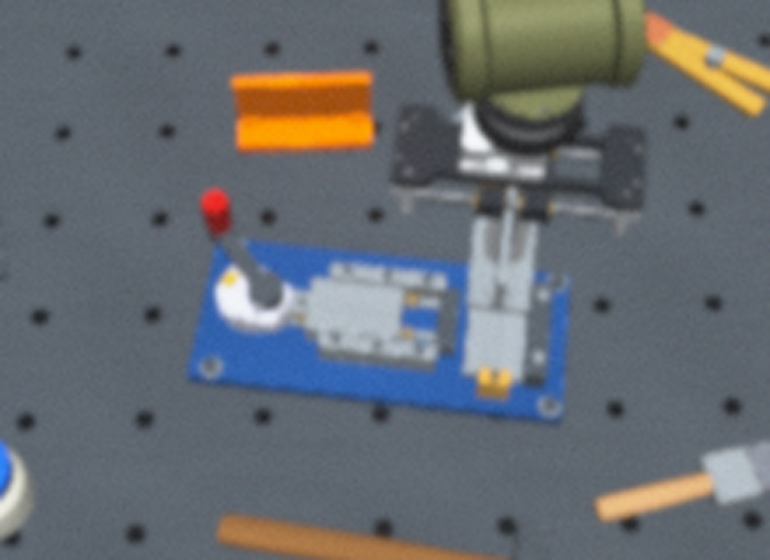

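>>> {"method": "play_rows", "body": {"moves": [{"claw": 0,"linear": [0,-0.5,15],"turn": [0,0,0]},{"claw": 0,"linear": [0,-0.5,38],"turn": [0,0,0]},{"claw": 0,"linear": [0,-0.5,56],"turn": [0,0,0]},{"claw": 0,"linear": [0,-0.5,62],"turn": [0,0,0]},{"claw": 0,"linear": [0,-0.5,62],"turn": [0,0,0]}]}}

```text
time_s: 6.62
ee_pos: [0.566, 0.1003, 0.0623]
eef_rot: [-3.141, -0.002, 2.995]
force: [-0.5, 0.1, -3.9]
grip_width: 0.0077
```

Run:
```python
from h import *
import pickle
o=get_obs(); im=vision.camera("wrist"); pickle.dump(o,open("pics/j.pkl","wb"))
cv2.imwrite("pics/j.png",cv2.resize(im[60:300,150:400],(625,600),interpolation=cv2.INTER_CUBIC))
print(o["time_s"],o["ee_pos"],o["eef_rot"],o["force"],o["grip_width"],tojig(o["ee_pos"]))
```

```text
6.625 [0.56602712 0.10029831 0.06228154] [-3.14116023e+00 -1.72251077e-03  2.99522325e+00] [-0.49365239  0.0882587  -3.94981434] 0.007726304706477167 [-19.38599104  95.39128657]
```

View pics/j.png

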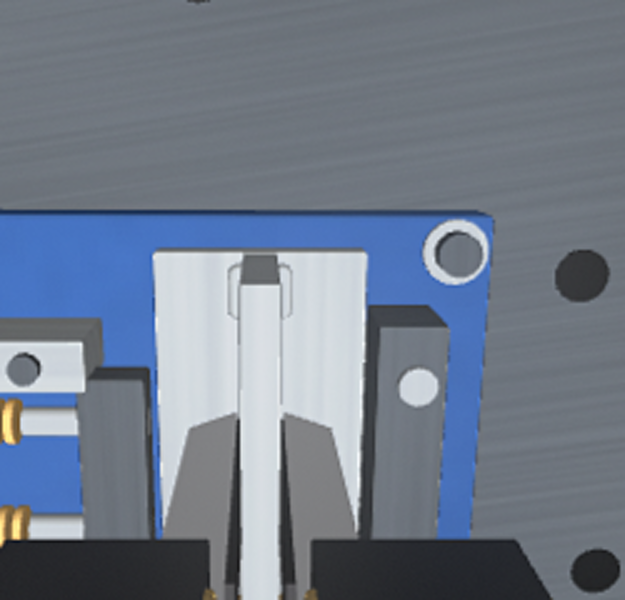

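Run:
```python
from h import *
import pickle
o=pickle.load(open("pics/j.pkl","rb")); c=cam("wrist",o)
f=lambda p,z: tojig(ray(c,[(p[0]/2.5+150-.3,p[1]/2.5+60-.3)],z)[0]).round(1)
print("fence",f((381,328),.042),f((372,538),.042),"jaw",f((149,382),.042),f((155,538),.042)); z=o["ee_pos"][2]
print("coupon",f((153,251),z-.0084),f((368,251),z-.0084))
```

```text
fence [-44.2 126. ] [ 14.6 125.8] jaw [-29.9  66.8] [14.6 66.9]
coupon [-65.7  70.6] [-65.7 120.5]
```

>>> {"method": "play_rows", "body": {"moves": [{"claw": 0,"linear": [0,0,8],"turn": [0,0,0]},{"claw": 0,"linear": [0,0,15],"turn": [0,0,0]},{"claw": 0,"linear": [0,0,18.5],"turn": [0,0,0]},{"claw": 0,"linear": [0,0,19.5],"turn": [0,0,0]},{"claw": 0,"linear": [0,0,19.5],"turn": [0,0,0]}]}}

```text
time_s: 7.3
ee_pos: [0.5664, 0.1003, 0.0434]
eef_rot: [-3.141, -0.001, 2.995]
force: [-0.4, 0.4, -4.9]
grip_width: 0.0079
```

>>> {"method": "play_rows", "body": {"moves": [{"claw": 0,"linear": [-4,0,0],"turn": [0,0,0]},{"claw": 0,"linear": [-9,0,0],"turn": [0,0,0]},{"claw": 0,"linear": [-13,0,0],"turn": [0,0,0]},{"claw": 0,"linear": [-15,0,0],"turn": [0,0,0]},{"claw": 0,"linear": [-15,0,1],"turn": [0,0,0]},{"claw": 0,"linear": [-15,0,2],"turn": [0,0,0]},{"claw": 0,"linear": [-15,0,2],"turn": [0,0,0]}]}}

```text
time_s: 8.18
ee_pos: [0.5813, 0.098, 0.0422]
eef_rot: [-3.141, -0.0, 2.995]
force: [-4.7, -1.2, 5.8]
grip_width: 0.0077
```

>>> {"method": "play_rows", "body": {"force": 8, "moves": [{"claw": 0,"linear": [0,0,0],"turn": [0,0,0]},{"claw": 0,"linear": [-1,0,0],"turn": [0,0,0]},{"claw": 0,"linear": [-2,0,0],"turn": [0,0,0]},{"claw": 0,"linear": [-2.5,0,0],"turn": [0,0,0]},{"claw": 0,"linear": [-2.5,0,0],"turn": [0,0,0]}]}}

```text
time_s: 8.8
ee_pos: [0.5839, 0.0977, 0.0422]
eef_rot: [-3.142, 0.0, 2.995]
force: [-0.1, 0.3, -1.2]
grip_width: 0.008
```

Run:
```python
from h import *
import pickle
o=get_obs(); im=vision.camera("wrist"); pickle.dump(o,open("pics/k.pkl","wb"))
cv2.imwrite("pics/k.png",cv2.resize(im[60:300,150:400],(625,600),interpolation=cv2.INTER_CUBIC))
print(o["time_s"],o["ee_pos"],o["eef_rot"],o["force"],o["grip_width"],tojig(o["ee_pos"]))
```

```text
8.8 [0.58386598 0.09772485 0.042235  ] [-3.14150539e+00  3.52416380e-05  2.99519340e+00] [-0.13298656  0.26875122 -1.22960909] 0.00796094200058832 [-1.36254843 95.44584531]
```

View pics/k.png

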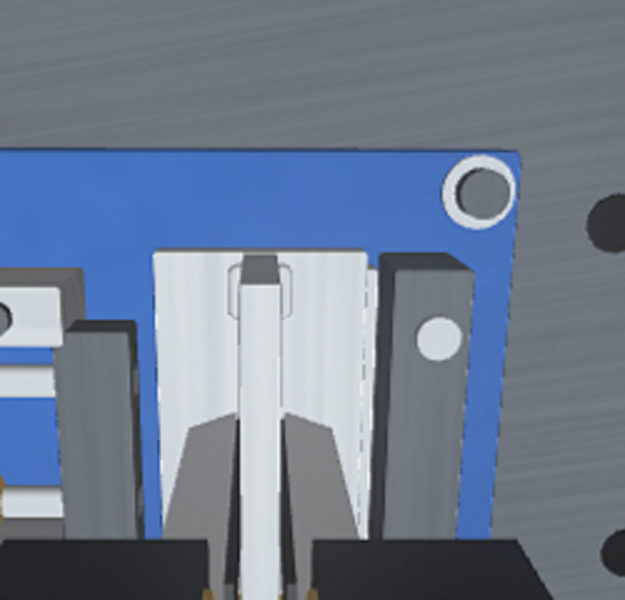

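>>> {"method": "play_rows", "body": {"moves": [{"claw": 0,"linear": [-0.5,0,0],"turn": [0,0,0]},{"claw": 0,"linear": [-1,0,0],"turn": [0,0,0]},{"claw": 0,"linear": [-1.5,0,0],"turn": [0,0,0]},{"claw": 0,"linear": [-1.5,0,0],"turn": [0,0,0]}]}}

```text
time_s: 9.35
ee_pos: [0.5854, 0.0975, 0.0423]
eef_rot: [-3.142, 0.0, 2.995]
force: [-0.9, -0.2, -1.9]
grip_width: 0.008
```

>>> {"method": "play_rows", "body": {"moves": [{"claw": 0,"linear": [-0.5,0,0],"turn": [0,0,0]},{"claw": 0,"linear": [-1,0,0],"turn": [0,0,0]},{"claw": 0,"linear": [-1,0,0],"turn": [0,0,0]}]}}

```text
time_s: 9.72
ee_pos: [0.5863, 0.0973, 0.0422]
eef_rot: [-3.141, -0.0, 2.995]
force: [-2.9, 0.7, -0.4]
grip_width: 0.0081
```

>>> {"method": "play_rows", "body": {"moves": [{"claw": 0,"linear": [-0.5,0,0],"turn": [0,0,0]},{"claw": 0,"linear": [-1,0,0],"turn": [0,0,0]},{"claw": 0,"linear": [-1,0,0],"turn": [0,0,0]}]}}

```text
time_s: 10.1
ee_pos: [0.5866, 0.0973, 0.0422]
eef_rot: [-3.141, -0.002, 2.995]
force: [-8.5, 1.7, 3.3]
grip_width: 0.0077
```

Run:
```python
from h import *
import pickle
o=get_obs(); im=vision.camera("wrist"); pickle.dump(o,open("pics/l.pkl","wb"))
cv2.imwrite("pics/l.png",cv2.resize(im[60:300,150:400],(625,600),interpolation=cv2.INTER_CUBIC))
print(o["time_s"],o["ee_pos"],o["force"],tojig(o["ee_pos"]))
```

```text
10.1 [0.58659566 0.09731508 0.04221021] [-8.48121056  1.69682725  3.25810567] [ 1.39771425 95.43838353]
```

View pics/l.png

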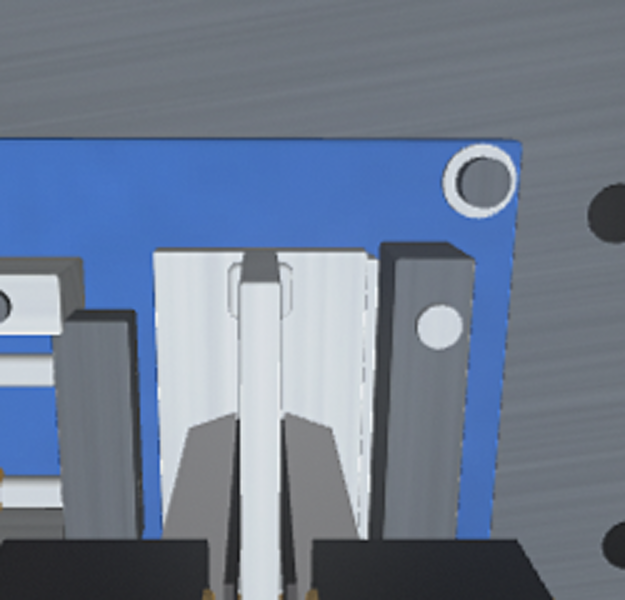

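Contact with the stop: the force rose to 8.5 N and the motion stalled. I release with a small opening and lift.

>>> {"method": "play_rows", "body": {"moves": [{"claw": 0,"linear": [0.3,0,0],"turn": [0,0,0]},{"claw": 0.2,"linear": [0,0,0],"turn": [0,0,0]},{"claw": 0.2,"linear": [0,0,0],"turn": [0,0,0]},{"claw": 0.2,"linear": [0,0,0],"turn": [0,0,0]},{"claw": 0.2,"linear": [0,0,-8],"turn": [0,0,0]},{"claw": 0.2,"linear": [0,0,-25],"turn": [0,0,0]},{"claw": 0.2,"linear": [0,0,-60],"turn": [0,0,0]},{"claw": 0.2,"linear": [0,0,-110],"turn": [0,0,0]}]}}

```text
time_s: 11.15
ee_pos: [0.5864, 0.0973, 0.1538]
eef_rot: [-3.141, -0.003, 2.995]
force: [-0.7, -0.0, 0.1]
grip_width: 0.0187
```

Run:
```python
from h import *
import pickle
o=get_obs(); im=vision.camera("wrist"); pickle.dump(o,open("pics/m.pkl","wb"))
cv2.imwrite("pics/m0.png",im)
cv2.imwrite("pics/m.png",cv2.resize(im,(768,576),interpolation=cv2.INTER_CUBIC))
print(o["time_s"],o["ee_pos"],o["eef_rot"],o["force"],o["grip_width"])
```

```text
11.15 [0.58636031 0.09728339 0.15381905] [-3.14100806e+00 -2.88272211e-03  2.99528013e+00] [-0.70240422 -0.04205663  0.09193168] 0.018720301225490694
```

View pics/m.png

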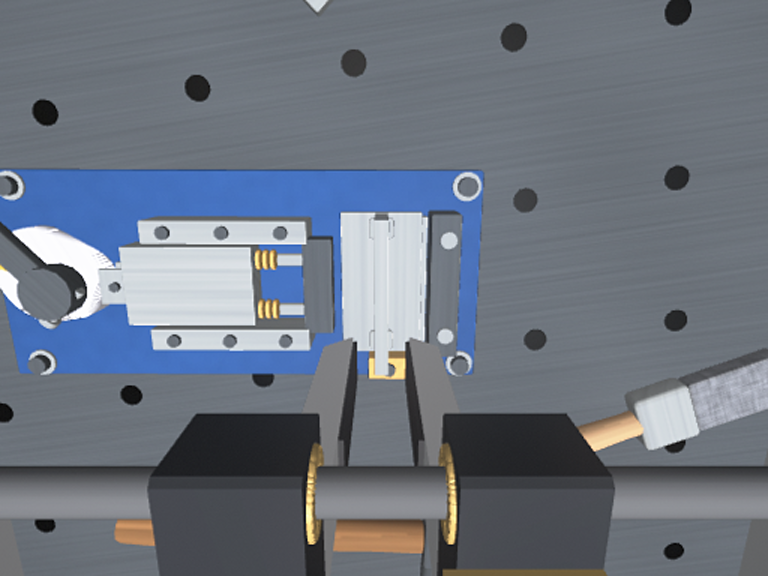

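The coupon sits in the nest at (382,280) with its end at the brass stop (386,365), clear of jaw and fence. Next, a look at the cam.

Run:
```python
from h import *
import pickle
o=pickle.load(open("pics/m.pkl","rb")); c=cam("wrist",o)
f=lambda p,z: tojig(ray(c,[(p[0]/1.5-.2,p[1]/1.5-.2)],z)[0]).round(1)
print("base far corners",f((340,212),.033),f((421,212),.033)," fence",f((433,213),.042))
print("cam axis",jig(0,-100)); delta([.53,-.17,.24],1.5)
```

```text
base far corners [-45.1  70.5] [-45.1 119.8]  fence [-45.4 126.1]
cam axis [ 0.55672213 -0.09583172]
t 11.2 lin [  18.7 -273.2  -78.9] turn [0.007 0.004 1.495] |d| 284.9
```

>>> {"method": "play_rows", "body": {"moves": [{"claw": 0.6,"linear": [2,-20,-20],"turn": [0,0,0.17]},{"claw": 0.6,"linear": [5,-60,-40],"turn": [0,0,0.35]},{"claw": 0.6,"linear": [8,-105,-60],"turn": [0,0,0.53]},{"claw": 0.6,"linear": [11,-150,-75],"turn": [0.003,0.002,0.71]},{"claw": 0.6,"linear": [14,-195,-79],"turn": [0.005,0.003,0.89]},{"claw": 0.6,"linear": [16,-235,-79],"turn": [0.007,0.004,1.07]},{"claw": 0.6,"linear": [18,-260,-79],"turn": [0.007,0.004,1.25]},{"claw": 0.6,"linear": [19,-273,-79],"turn": [0.007,0.004,1.42]}]}}

```text
time_s: 12.2
ee_pos: [0.5294, -0.1711, 0.2413]
eef_rot: [3.14, 0.001, 1.568]
force: [-0.1, 0.5, 1.7]
grip_width: 0.0563
```

Run:
```python
from h import *
import pickle
o=get_obs(); im=vision.camera("wrist"); pickle.dump(o,open("pics/n.pkl","wb"))
cv2.imwrite("pics/n0.png",im)
cv2.imwrite("pics/n.png",cv2.resize(im,(768,576),interpolation=cv2.INTER_CUBIC))
print(o["time_s"],o["ee_pos"],o["eef_rot"],o["force"],o["grip_width"])
```

```text
12.2 [ 0.52940509 -0.17112049  0.24130598] [3.14019372e+00 1.14329514e-03 1.56826690e+00] [-0.06286033  0.45037134  1.71382694] 0.05632094186624431
```

View pics/n.png

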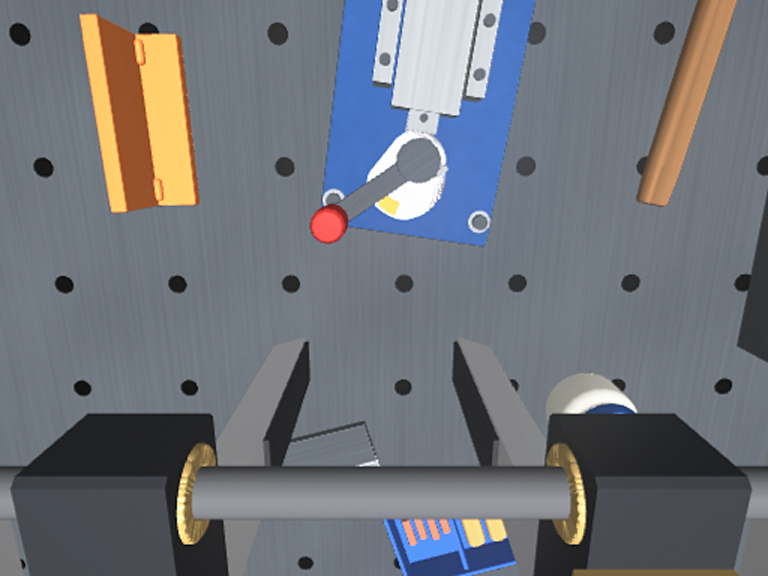

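Run:
```python
from h import *
import pickle
im=cv2.imread("pics/n0.png")
cv2.imwrite("pics/n2.png",cv2.resize(im[60:180,195:345],(750,600),interpolation=cv2.INTER_CUBIC))
o=pickle.load(open("pics/n.pkl","rb")); c=cam("wrist",o)
h=cv2.cvtColor(im,cv2.COLOR_BGR2HSV)
print("axis px",proj(c,[[*jig(0,-100),.056]]))
m=cv2.inRange(h,(0,150,100),(8,255,255)); m[:, :180]=0; m[180:]=0; ys,xs=np.nonzero(m)
k=max(cv2.findContours(m,0,2)[0],key=cv2.contourArea); e,r=cv2.minEnclosingCircle(k); print("knob",e,r,ray(c,e,.09)*1000,ray(c,e,.0995)*1000)
m=cv2.inRange(h,(20,90,120),(35,255,255)); m[:, :200]=0; m[200:]=0;m[:,345:]=0
ys,xs=np.nonzero(m); P=ray(c,np.c_[xs,ys],.035)-jig(0,-100); a=np.arctan2(P[:,1],P[:,0]); print("yellow",len(xs),a.min(),a.max(),np.linalg.norm(P,axis=1).min(),np.linalg.norm(P,axis=1).max())
```

```text
axis px [[278.83092448 107.19275187]]
knob (218.6666717529297, 148.3333282470703) 12.982988357543945 [[ 494.05340964 -135.73287311]] [[ 495.05523005 -134.56865807]]
yellow 104 -2.319412796225721 -1.973525341049832 0.033742891500962754 0.04387291035430853
```

View pics/n2.png

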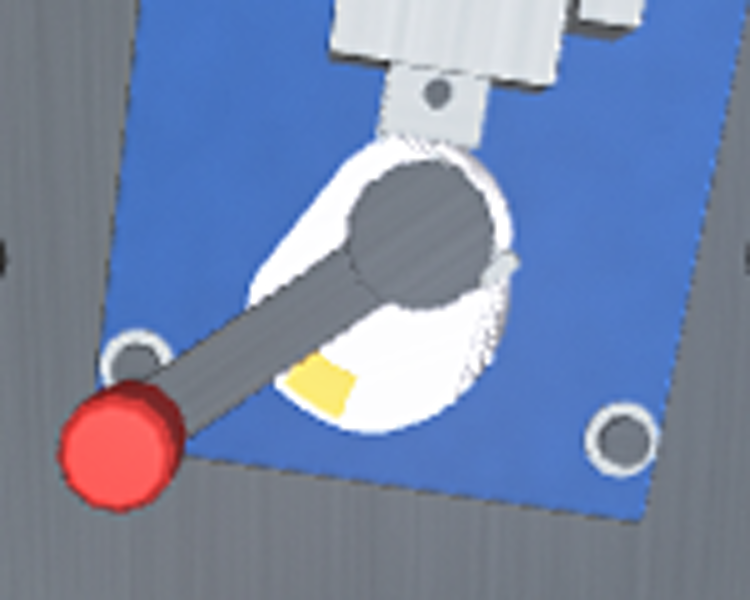

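Yellow dwell at about (320,383) in the crop: centre direction about -2.18 rad. The follower lies at +1.425, so the crank must turn about 3.60 rad, from about -2.58 to about +1.02.

```bash
python3 -c "
from h import *
delta([.494,-.1357,.066],1.568)"
```

```text
t 12.25 lin [ 36.  -35.9 175.2] turn [ 0.001  0.001 -0.008] |d| 182.4
```

>>> {"method": "play_rows", "body": {"moves": [{"claw": 0.6,"linear": [18,-18,25],"turn": [0,0,0]},{"claw": 0.6,"linear": [36,-36,65],"turn": [0,0,0]},{"claw": 0.6,"linear": [36,-36,110],"turn": [0,0,0]},{"claw": 0.6,"linear": [36,-36,145],"turn": [0,0,0]},{"claw": 0.6,"linear": [36,-36,165],"turn": [0,0,0]},{"claw": 0.6,"linear": [36,-36,175],"turn": [0,0,0]},{"claw": 0.6,"linear": [36,-36,175],"turn": [0,0,0]}]}}

```text
time_s: 13.12
ee_pos: [0.4941, -0.1356, 0.0665]
eef_rot: [3.14, 0.001, 1.561]
force: [0.2, 0.3, 0.7]
grip_width: 0.0566
```

Run:
```python
from h import *
o=get_obs(); im=vision.camera("wrist")
cv2.imwrite("pics/p.png",im)
print(o["time_s"],o["ee_pos"],o["eef_rot"],o["force"],o["grip_width"])
```

```text
13.125 [ 0.49407966 -0.13559726  0.06653303] [3.14006075e+00 1.41821795e-03 1.56113022e+00] [0.21784632 0.27373703 0.74206654] 0.05655808503114586
```

View pics/p.png

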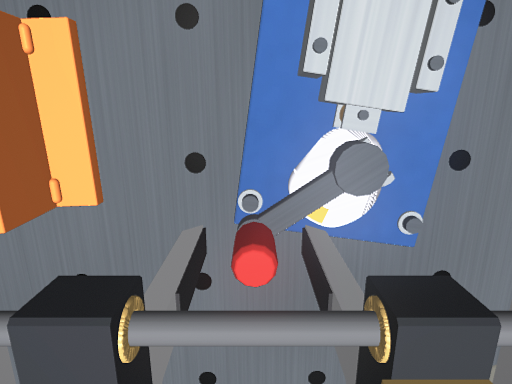

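Knob at (254,258), midway between the fingers.

Run:
```python
from h import *
o=get_obs(); c=cam("wrist",o)
print(proj(c,[[.4936,-.1358,.0995],[.4936,-.1358,.0575]]), ray(c,[(255,268)],.0995))
```

```text
[[253.08194032 265.44865459]
 [253.02892994 233.66599621]] [[ 0.49453902 -0.13720736]]
```

>>> {"method": "play_rows", "body": {"force": 35, "moves": [{"claw": 0,"linear": [0,0,0],"turn": [0,0,0]},{"claw": 0,"linear": [0,0,0],"turn": [0,0,0]},{"claw": 0,"linear": [0,0,0],"turn": [0,0,0]},{"claw": 0,"linear": [0,0,0],"turn": [0,0,0]}]}}

```text
time_s: 13.68
ee_pos: [0.4943, -0.1358, 0.0671]
eef_rot: [3.139, 0.002, 1.561]
force: [-1.1, -0.5, 2.0]
grip_width: 0.0233
```

```bash
cat >> h.py <<'E'
AX=jig(0,-100)
def arc(steps,r=.0745,z=.067):
    o=get_obs(); Rt=R.from_euler("xyz",o["eef_rot"]); p=o["ee_pos"]; d=p[:2]-AX; a0=np.arctan2(d[1],d[0])
    print("t",o["time_s"],"angle",a0.round(3),"r",(np.linalg.norm(d)*1000).round(1),"z",p[2].round(4),"yaw",o["eef_rot"][2].round(3),"F",o["force"].round(1),"tang/rad",(o["force"][:2]@[-np.sin(a0),np.cos(a0)]).round(1),(o["force"][:2]@[np.cos(a0),np.sin(a0)]).round(1),"w",o["grip_width"].round(4))
    for s in steps:
        a=a0+s; q=np.array([*(AX+r*np.array([np.cos(a),np.sin(a)])),z]); print(s,(Rt.inv().apply(q-p)*1000).round(1))
E
python3 -c "
from h import *
arc([.05,.13,.23,.33,.43,.53,.6,.6])"
```

```text
Traceback (most recent call last):
  File "h.py", line 35, in arc
    print("t",o["time_s"],"angle",a0.round(3),"r",(np.linalg.norm(d)*1000).round(1),"z",p[2].round(4),"yaw",o["eef_rot"][2].round(3),"F",o["force"].round(1),"tang/rad",(o["force"][:2]@[-np.sin(a0),np.cos(a0)]).round(1),(o["force"][:2]@[np.cos(a0),np.sin(a0)]).round(1),"w",o["grip_width"].round(4))
                                                                                                                                                                                                                                                                                 ^^^^^^^^^^^^^^^^^^^^^
AttributeError: 'float' object has no attribute 'round'
```

```bash
sed -i 's/o\["grip_width"\].round(4)/round(o["grip_width"],4)/' h.py
python3 -c "
from h import *
arc([.05,.13,.23,.33,.43,.53,.6,.6])"
```

```text
t 13.675 angle -2.573 r 74.1 z 0.0671 yaw 1.561 F [-1.1 -0.5  2. ] tang/rad -0.2 1.2 w 0.0233
0.05 [-3.3  1.8  0.1]
0.13 [-7.9  5.5  0.1]
0.23 [-13.3  10.6   0.2]
0.33 [-18.2  16.3   0.2]
0.43 [-22.5  22.4   0.2]
0.53 [-26.1  28.8   0.2]
0.6 [-28.3  33.6   0.2]
0.6 [-28.3  33.6   0.2]
```

>>> {"method": "play_rows", "body": {"moves": [{"claw": 0,"linear": [-3,2,0],"turn": [0,0,0]},{"claw": 0,"linear": [-8,5.5,0],"turn": [0,0,0]},{"claw": 0,"linear": [-13.3,10.6,0],"turn": [0,0,0]},{"claw": 0,"linear": [-18.2,16.3,0],"turn": [0,0,0]},{"claw": 0,"linear": [-22.5,22.4,0],"turn": [0,0,0]},{"claw": 0,"linear": [-26,29,0],"turn": [0,0,0]},{"claw": 0,"linear": [-28.3,33.6,0],"turn": [0,0,0]},{"claw": 0,"linear": [-28.3,33.6,0],"turn": [0,0,0]}]}}

```text
time_s: 14.68
ee_pos: [0.5285, -0.164, 0.0671]
eef_rot: [3.138, 0.001, 1.561]
force: [4.3, 6.7, -1.6]
grip_width: 0.0235
```

```bash
python3 -c "
from h import *
arc([.08,.2,.32,.44,.56,.68,.8,.8])
cv2.imwrite('pics/q1.png',vision.camera('wrist'))"
```

```text
t 14.675 angle -1.964 r 73.8 z 0.0671 yaw 1.561 F [ 4.3  6.7 -1.6] tang/rad 1.4 -7.8 w 0.0235
0.08 [-2.6  5.4  0.1]
0.2 [-4.8 14.   0.1]
0.32 [-5.9 22.9  0.2]
0.44 [-5.9 31.8  0.2]
0.56 [-4.9 40.7  0.2]
0.68 [-2.8 49.4  0.2]
0.8 [ 0.4 57.8  0.3]
0.8 [ 0.4 57.8  0.3]
```

View pics/q1.png

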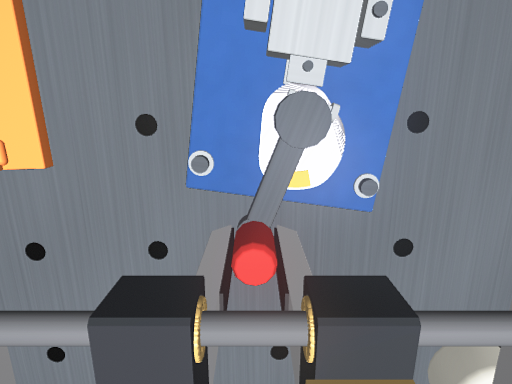

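```bash
python3 -c "
from h import *
arc([.08,.2,.32,.44,.56,.68,.8,.8],r=.0732)"
```

```text
t 14.725 angle -1.964 r 73.8 z 0.0671 yaw 1.561 F [ 4.8  6.3 -1.2] tang/rad 2.0 -7.7 w 0.0231
0.08 [-1.4  5.7  0.1]
0.2 [-3.5 14.3  0.2]
0.32 [-4.6 23.   0.2]
0.44 [-4.6 31.7  0.2]
0.56 [-3.6 40.5  0.3]
0.68 [-1.6 49.   0.3]
0.8 [ 1.5 57.2  0.3]
0.8 [ 1.5 57.2  0.3]
```

>>> {"method": "play_rows", "body": {"moves": [{"claw": 0,"linear": [-1.4,5.7,0],"turn": [0,0,0]},{"claw": 0,"linear": [-3.5,14.3,0],"turn": [0,0,0]},{"claw": 0,"linear": [-4.6,23,0],"turn": [0,0,0]},{"claw": 0,"linear": [-4.6,31.7,0],"turn": [0,0,0]},{"claw": 0,"linear": [-3.6,40.5,0],"turn": [0,0,0]},{"claw": 0,"linear": [-1.6,49,0],"turn": [0,0,0]},{"claw": 0,"linear": [1.5,57.2,0],"turn": [0,0,0]},{"claw": 0,"linear": [1.5,57.2,0],"turn": [0,0,0]}]}}

```text
time_s: 15.72
ee_pos: [0.5866, -0.1629, 0.0673]
eef_rot: [3.137, 0.001, 1.561]
force: [3.3, -2.4, -1.1]
grip_width: 0.0234
```

```bash
python3 -c "
from h import *
arc([.08,.2,.32,.44,.56,.68,.8,.8],r=.0735)"
```

```text
t 15.725 angle -1.152 r 73.4 z 0.0673 yaw 1.561 F [ 3.3 -2.4 -1.1] tang/rad 2.0 3.5 w 0.0234
0.08 [2.6 5.3 0.3]
0.2 [ 7.3 12.7  0.4]
0.32 [12.9 19.5  0.4]
0.44 [19.3 25.6  0.4]
0.56 [26.4 30.9  0.4]
0.68 [34.  35.3  0.5]
0.8 [42.1 38.7  0.5]
0.8 [42.1 38.7  0.5]
```

>>> {"method": "play_rows", "body": {"moves": [{"claw": 0,"linear": [2.6,5.8,0],"turn": [0,0,0]},{"claw": 0,"linear": [7,13.4,0],"turn": [0,0,0]},{"claw": 0,"linear": [12.6,20.3,0],"turn": [0,0,0]},{"claw": 0,"linear": [19,26.5,0],"turn": [0,0,0]},{"claw": 0,"linear": [26.1,31.9,0],"turn": [0,0,0]},{"claw": 0,"linear": [33.7,36.3,0],"turn": [0,0,0]},{"claw": 0,"linear": [41.9,39.7,0],"turn": [0,0,0]},{"claw": 0,"linear": [41.9,39.7,0],"turn": [0,0,0]}]}}

```text
time_s: 16.73
ee_pos: [0.627, -0.1204, 0.0673]
eef_rot: [3.137, 0.0, 1.562]
force: [-1.1, 1.9, -1.5]
grip_width: 0.0233
```

```bash
python3 -c "
from h import *
arc([.06,.14,.22,.3,.38,.46,.54,.6],r=.0745)
cv2.imwrite('pics/q2.png',vision.camera('wrist'))"
```

```text
t 16.725 angle -0.337 r 74.5 z 0.0673 yaw 1.562 F [-1.1  1.9 -1.5] tang/rad 1.4 -1.7 w 0.0233
0.06 [4.3 1.3 0.3]
0.14 [10.1  2.7  0.3]
0.22 [16.   3.5  0.3]
0.3 [21.9  3.9  0.3]
0.38 [27.9  3.9  0.3]
0.46 [33.8  3.3  0.3]
0.54 [39.7  2.3  0.3]
0.6 [44.   1.2  0.3]
```

View pics/q2.png

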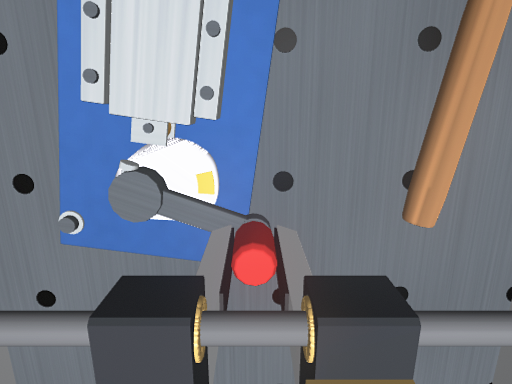

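>>> {"method": "play_rows", "body": {"force": 45, "moves": [{"claw": 0,"linear": [4.3,1.3,0],"turn": [0,0,0]},{"claw": 0,"linear": [10.1,2.7,0],"turn": [0,0,0]},{"claw": 0,"linear": [16,3.5,0],"turn": [0,0,0]},{"claw": 0,"linear": [21.9,3.9,0],"turn": [0,0,0]},{"claw": 0,"linear": [27.9,3.9,0],"turn": [0,0,0]},{"claw": 0,"linear": [33.8,3.3,0],"turn": [0,0,0]},{"claw": 0,"linear": [39.7,2.3,0],"turn": [0,0,0]}]}}

```text
time_s: 17.65
ee_pos: [0.6309, -0.0836, 0.0676]
eef_rot: [3.132, 0.004, 1.561]
force: [8.2, -18.8, -8.0]
grip_width: 0.023
```

```bash
python3 -c "
from h import *
arc([.06,.12,.18,.24,.3,.36,.42,.48],r=.0745)"
```

```text
t 17.65 angle 0.163 r 75.1 z 0.0676 yaw 1.561 F [  8.2 -18.8  -8. ] tang/rad -19.9 5.0 w 0.023
0.06 [ 4.3 -1.5  0.5]
0.12 [ 8.6 -2.7  0.5]
0.18 [12.8 -4.1  0.5]
0.24 [17.  -5.8  0.4]
0.3 [21.  -7.7  0.4]
0.36 [24.9 -9.9  0.4]
0.42 [ 28.7 -12.2   0.3]
0.48 [ 32.3 -14.9   0.3]
```

>>> {"method": "play_rows", "body": {"force": 50, "moves": [{"claw": 0,"linear": [5,-1,0],"turn": [0,0,0]},{"claw": 0,"linear": [8.8,-2.2,0],"turn": [0,0,0]},{"claw": 0,"linear": [13,-3.6,0],"turn": [0,0,0]},{"claw": 0,"linear": [17.2,-5.3,0],"turn": [0,0,0]},{"claw": 0,"linear": [21.2,-7.3,0],"turn": [0,0,0]}]}}

```text
time_s: 18.27
ee_pos: [0.6257, -0.0651, 0.0677]
eef_rot: [3.127, 0.009, 1.56]
force: [14.9, -20.6, -10.9]
grip_width: 0.0233
```

```bash
python3 -c "
from h import *
arc([.06,.12,.18,.24,.3,.36,.42,.48],r=.075)
cv2.imwrite('pics/q3.png',vision.camera('wrist'))"
```

```text
t 18.275 angle 0.419 r 75.5 z 0.0677 yaw 1.56 F [ 14.9 -20.6 -10.9] tang/rad -24.9 5.2 w 0.0233
0.06 [ 3.8 -2.4  0.7]
0.12 [ 7.8 -4.7  0.6]
0.18 [11.5 -7.1  0.5]
0.24 [15.1 -9.8  0.5]
0.3 [ 18.6 -12.7   0.4]
0.36 [ 21.8 -15.8   0.3]
0.42 [ 24.9 -19.1   0.2]
0.48 [ 27.8 -22.6   0.2]
```

View pics/q3.png

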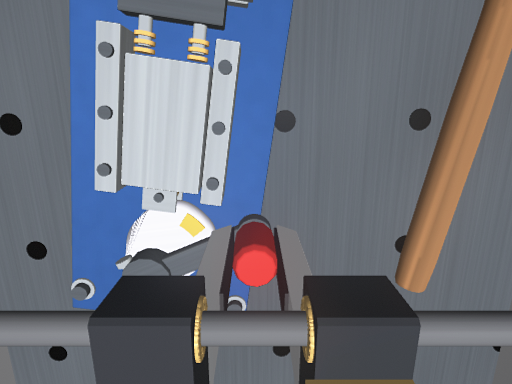

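>>> {"method": "play_rows", "body": {"force": 55, "moves": [{"claw": 0,"linear": [4.8,-2,0.5],"turn": [0,0,0]},{"claw": 0,"linear": [8,-4.5,0.5],"turn": [0,0,0]},{"claw": 0,"linear": [11.7,-6.9,0.5],"turn": [0,0,0]},{"claw": 0,"linear": [15.3,-9.6,0.5],"turn": [0,0,0]},{"claw": 0,"linear": [18.8,-12.5,0.5],"turn": [0,0,0]},{"claw": 0,"linear": [22,-15.6,0.5],"turn": [0,0,0]}]}}

```text
time_s: 19.08
ee_pos: [0.6112, -0.0431, 0.0675]
eef_rot: [3.124, 0.009, 1.559]
force: [4.5, -2.8, -2.2]
grip_width: 0.0234
```

```bash
python3 -c "
from h import *
arc([.06,.12,.18,.24,.3,.36,.42,.48],r=.075)
cv2.imwrite('pics/q4.png',vision.camera('wrist'))"
```

```text
t 19.075 angle 0.769 r 75.9 z 0.0675 yaw 1.559 F [ 4.5 -2.8 -2.2] tang/rad -5.2 1.3 w 0.0234
0.06 [ 2.5 -3.9  0.4]
0.12 [ 5.4 -7.3  0.3]
0.18 [  8.1 -10.9   0.2]
0.24 [ 10.6 -14.7   0.1]
0.3 [ 12.8 -18.6   0. ]
0.36 [ 14.8 -22.6  -0.1]
0.42 [ 16.5 -26.8  -0.2]
0.48 [ 18.  -31.   -0.3]
```

View pics/q4.png

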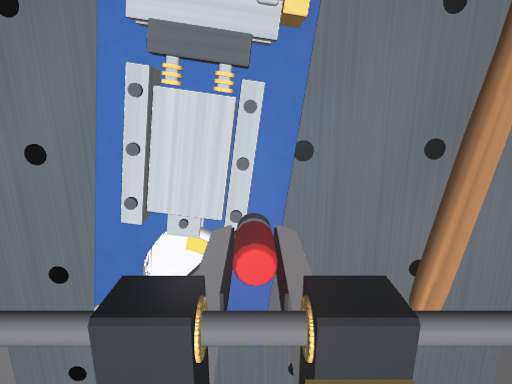

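Yellow at (197,244) is just coming under the follower (183,223) and the force has fallen: the dwell is starting. I advance by about 0.24 rad.

>>> {"method": "play_rows", "body": {"moves": [{"claw": 0,"linear": [3,-3.5,0.2],"turn": [0,0,0]},{"claw": 0,"linear": [5.8,-7,0.2],"turn": [0,0,0]},{"claw": 0,"linear": [8.6,-10.6,0.2],"turn": [0,0,0]},{"claw": 0,"linear": [11,-14.4,0.2],"turn": [0,0,0]},{"claw": 0,"linear": [11,-14.4,0.2],"turn": [0,0,0]}]}}

```text
time_s: 19.75
ee_pos: [0.5965, -0.0309, 0.0673]
eef_rot: [3.124, 0.009, 1.56]
force: [1.5, 2.4, 4.5]
grip_width: 0.0232
```

```bash
python3 -c "
from h import *
arc([.06],r=.075)
cv2.imwrite('pics/q5.png',vision.camera('wrist'))
cv2.imwrite('pics/q5s.png',cv2.resize(vision.camera('scene')[120:280,150:370],(770,560),interpolation=cv2.INTER_CUBIC))"
```

```text
t 19.75 angle 1.021 r 76.1 z 0.0673 yaw 1.56 F [1.5 2.4 4.5] tang/rad 0.0 2.9 w 0.0232
0.06 [ 1.3 -4.5  0.2]
```

View pics/q5.png

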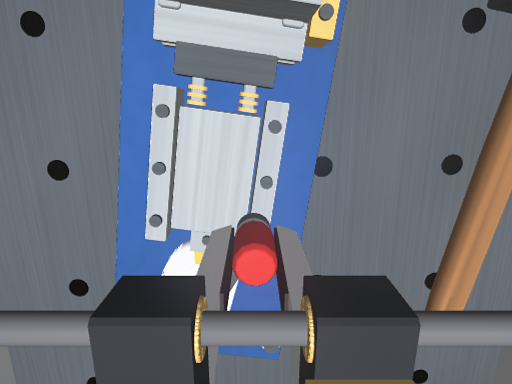

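View pics/q5s.png

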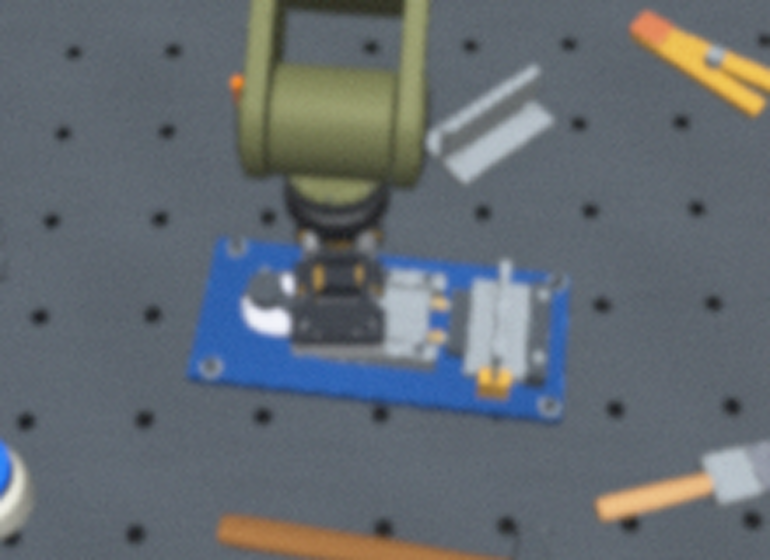

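Tangential force is about 0 and the yellow lies under the follower tip (201,256). I release and lift.

>>> {"method": "play_rows", "body": {"moves": [{"claw": 0.5,"linear": [0,0,0],"turn": [0,0,0]},{"claw": 0.5,"linear": [0,0,0],"turn": [0,0,0]},{"claw": 0.5,"linear": [0,0,0],"turn": [0,0,0]},{"claw": 0.5,"linear": [0,0,-15],"turn": [0,0,0]},{"claw": 0.5,"linear": [0,0,-45],"turn": [0,0,0]},{"claw": 0.5,"linear": [-15,0,-90],"turn": [0,0,0]},{"claw": 0.5,"linear": [-40,0,-140],"turn": [0,0,0]},{"claw": 0.5,"linear": [-60,0,-160],"turn": [0,0,0]}]}}

```text
time_s: 20.85
ee_pos: [0.5937, -0.0905, 0.2322]
eef_rot: [3.119, 0.01, 1.56]
force: [1.0, 0.5, -0.2]
grip_width: 0.0469
```

Run:
```python
from h import *
import pickle
o=get_obs(); im=vision.camera("wrist"); pickle.dump(o,open("pics/r.pkl","wb")); cv2.imwrite("pics/r0.png",im)
cv2.imwrite("pics/r.png",cv2.resize(im[:,100:420],(700,840),interpolation=cv2.INTER_CUBIC)[:600])
print(o["time_s"],o["ee_pos"],o["eef_rot"],o["force"])
```

```text
20.85 [ 0.59369456 -0.09054798  0.23222081] [3.11899591 0.00973283 1.55958077] [ 1.01776312  0.51605396 -0.22054598]
```

View pics/r.png

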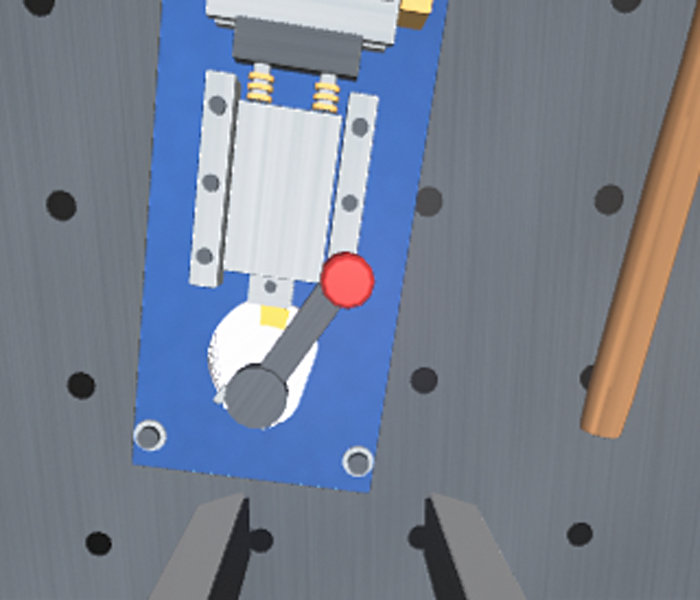

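Run:
```python
from h import *
import pickle
im=cv2.imread("pics/r0.png"); o=pickle.load(open("pics/r.pkl","rb")); c=cam("wrist",o)
h=cv2.cvtColor(im,cv2.COLOR_BGR2HSV); m=cv2.inRange(h,(20,90,120),(35,255,255))
m[:130]=0;m[160:]=0;m[:,205:]=0; ys,xs=np.nonzero(m&(255)); k=np.nonzero(xs<245); 
P=ray(c,np.c_[xs,ys],.035)-AX; a=np.arctan2(P[:,1],P[:,0]); print(len(xs),xs.min(),xs.max(),np.percentile(a,[0,5,50,95,100])-(np.pi/2+TH))
m=cv2.inRange(h,(0,150,100),(8,255,255)); ys,xs=np.nonzero(m); d=ray(c,[(258.2,128)],.0995)[0]-AX; print("crank",np.arctan2(d[1],d[0]))
delta([.57,.0,.22],1.56)
```

```text
713 3 69 [1.39602373 1.41994305 1.50147701 1.58161778 1.61096725]
crank 0.9373758566336765
t 20.9 lin [ 92.4 -25.4  12. ] turn [ 0.024  0.011 -0.002] |d| 96.6
```

Run:
```python
import cv2
im=cv2.imread("pics/r0.png"); cv2.imwrite("pics/r3.png",cv2.resize(im[110:200,180:270],(600,600),interpolation=cv2.INTER_CUBIC))
```

```text
(no output)
```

View pics/r3.png

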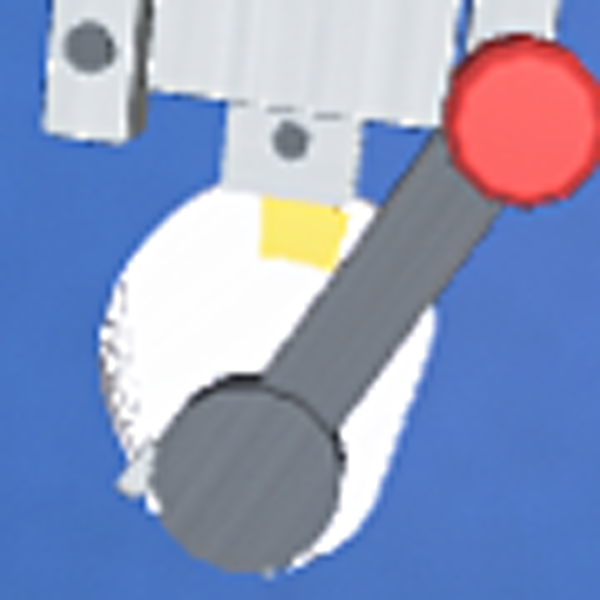

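Run:
```python
from h import *
import pickle
o=pickle.load(open("pics/r.pkl","rb")); c=cam("wrist",o)
g=lambda p:(p[0]*.15+180-.4,p[1]*.15+110-.4)
hub=ray(c,[g((249,474))],.056)[0]; print("hub err mm",(hub-AX)*1000)
for z in (.03,.035,.04):
    for n,p in (("L",(262,200)),("L2",(262,258)),("R",(348,210)),("R2",(333,271)),("roller-nose",(289,140))):
        d=ray(c,[g(p)],z)[0]-hub; print(z,n,round(np.arctan2(d[1],d[0])-(np.pi/2+TH),3),(np.linalg.norm(d)*1000).round(1))
d=ray(c,[g((527,118))],.0995)[0]-hub; print("crank",np.arctan2(d[1],d[0]),np.linalg.norm(d))
```

```text
hub err mm [-0.23777473  0.59970531]
0.03 L 0.104 42.6
0.03 L2 0.103 32.6
0.03 R -0.242 43.9
0.03 R2 -0.28 33.1
0.03 roller-nose 0.017 53.2
0.035 L 0.095 43.1
0.035 L2 0.091 33.3
0.035 R -0.242 44.5
0.035 R2 -0.279 33.8
0.035 roller-nose 0.012 53.6
0.04 L 0.086 43.7
0.04 L2 0.08 33.9
0.04 R -0.242 45.1
0.04 R2 -0.278 34.5
0.04 roller-nose 0.006 54.0
crank 0.9306058428652423 0.07570281362146579
```

The crank stands at 0.93 rad with the yellow over the follower, from about +0.09 to -0.3 rad around it: in the dwell, but 0.1 rad short of its middle. I regrip and nudge it.

```bash
python3 -c "
from h import *
delta([.6018,-.0345,.110],1.56)
delta([.6018,-.0345,.067],1.56)"
```

```text
t 20.9 lin [ 59.5   4.1 123.1] turn [ 0.024  0.011 -0.002] |d| 136.8
t 20.9 lin [ 59.9   3.1 166.1] turn [ 0.024  0.011 -0.002] |d| 176.6
```

>>> {"method": "play_rows", "body": {"moves": [{"claw": 0.5,"linear": [25,5,10],"turn": [0.024,0.011,0]},{"claw": 0.5,"linear": [59,5,35],"turn": [0.024,0.011,0]},{"claw": 0.5,"linear": [59,4.5,80],"turn": [0.024,0.011,0]},{"claw": 0.5,"linear": [59.5,4.1,123],"turn": [0.024,0.011,0]},{"claw": 0.5,"linear": [59.9,3.1,155],"turn": [0.024,0.011,0]},{"claw": 0.5,"linear": [59.9,3.1,166],"turn": [0.024,0.011,0]},{"claw": 0.5,"linear": [59.9,3.1,166],"turn": [0.024,0.011,0]}]}}

```text
time_s: 21.78
ee_pos: [0.6017, -0.0336, 0.0667]
eef_rot: [-3.14, -0.001, 1.559]
force: [-0.6, -0.8, 0.5]
grip_width: 0.047
```

>>> {"method": "play_rows", "body": {"force": 15, "moves": [{"claw": 0,"linear": [0,0,0],"turn": [0,0,0]},{"claw": 0,"linear": [0,0,0],"turn": [0,0,0]},{"claw": 0,"linear": [0,0,0],"turn": [0,0,0]},{"claw": 0,"linear": [0,0,0],"turn": [0,0,0]}]}}

```text
time_s: 22.28
ee_pos: [0.6022, -0.0335, 0.0675]
eef_rot: [3.141, -0.001, 1.559]
force: [2.4, 1.5, 5.0]
grip_width: 0.0238
```

```bash
python3 -c "
from h import *
o=get_obs()
print(o['ee_pos'],o['force']); delta([.5965,-.0305,.067],1.56)
cv2.imwrite('pics/s.png',vision.camera('wrist'))"
```

```text
[ 0.6022494  -0.03353798  0.06750843] [2.39212511 1.52717753 4.98786014]
t 22.27 lin [ 3.  -5.8  0.5] turn [ 0.001 -0.001 -0.001] |d| 6.5
```

View pics/s.png

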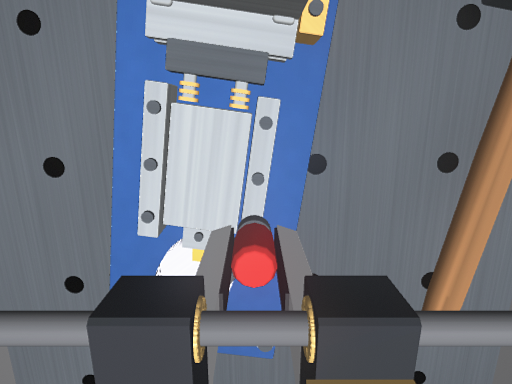

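>>> {"method": "play_rows", "body": {"force": 25, "moves": [{"claw": 0,"linear": [1.4,-2.5,0],"turn": [0,0,0]},{"claw": 0,"linear": [2.7,-5,0],"turn": [0,0,0]},{"claw": 0,"linear": [3.8,-7.5,0],"turn": [0,0,0]},{"claw": 0,"linear": [3.8,-7.5,0],"turn": [0,0,0]},{"claw": 0,"linear": [3.8,-7.5,0],"turn": [0,0,0]}]}}

```text
time_s: 22.95
ee_pos: [0.5951, -0.0289, 0.0677]
eef_rot: [3.14, -0.002, 1.559]
force: [5.1, 5.5, 1.2]
grip_width: 0.0239
```

>>> {"method": "play_rows", "body": {"moves": [{"claw": 0.45,"linear": [0,0,0],"turn": [0,0,0]},{"claw": 0.45,"linear": [0,0,0],"turn": [0,0,0]},{"claw": 0.45,"linear": [0,0,0],"turn": [0,0,0]},{"claw": 0.45,"linear": [0,0,-15],"turn": [0,0,0]},{"claw": 0.45,"linear": [0,0,-45],"turn": [0,0,0]},{"claw": 0.45,"linear": [-15,0,-90],"turn": [0,0,0]},{"claw": 0.45,"linear": [-40,0,-140],"turn": [0,0,0]},{"claw": 0.45,"linear": [-60,0,-165],"turn": [0,0,0]}]}}

```text
time_s: 23.95
ee_pos: [0.5944, -0.0901, 0.2368]
eef_rot: [3.136, -0.001, 1.559]
force: [0.2, 0.9, -0.7]
grip_width: 0.0421
```

Run:
```python
from h import *
import pickle
o=get_obs(); im=vision.camera("wrist"); pickle.dump(o,open("pics/u.pkl","wb")); cv2.imwrite("pics/u0.png",im)
cv2.imwrite("pics/u.png",cv2.resize(im[110:200,180:270],(600,600),interpolation=cv2.INTER_CUBIC))
print(o["time_s"],o["ee_pos"],o["eef_rot"],o["force"])
```

```text
23.95 [ 0.5944278  -0.09010267  0.23681794] [ 3.13560249e+00 -7.01070672e-04  1.55897505e+00] [ 0.17657448  0.8813754  -0.74047889]
```

View pics/u.png

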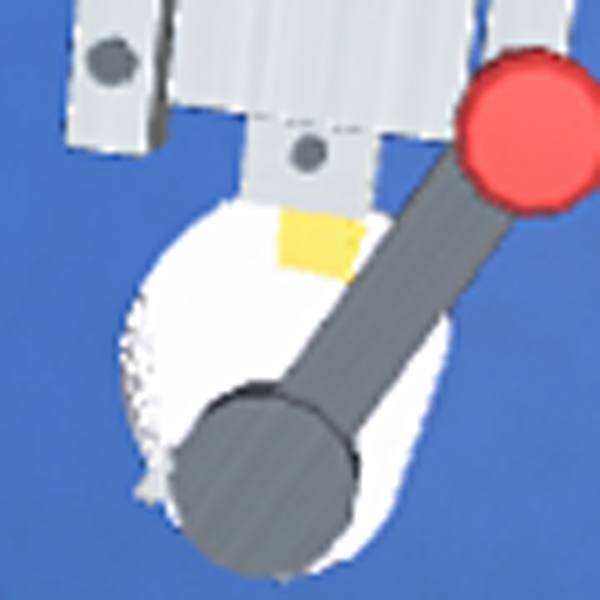

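Run:
```python
from h import *
import pickle
o=pickle.load(open("pics/u.pkl","rb")); c=cam("wrist",o)
g=lambda p:(p[0]*.15+180-.4,p[1]*.15+110-.4)
hub=ray(c,[g((265,482))],.056)[0]; print("hub err mm",(hub-AX)*1000)
for n,p in (("L",(279,207)),("L2",(279,266)),("R",(366,222)),("R2",(351,283)),("nose",(309,152))):
    d=ray(c,[g(p)],.035)[0]-hub; print(n,round(np.arctan2(d[1],d[0])-(np.pi/2+TH),3))
d=ray(c,[g((540,130))],.0995)[0]-hub; print("crank",np.arctan2(d[1],d[0]),np.linalg.norm(d))
```

```text
hub err mm [-0.34438702  0.38281068]
L 0.097
L2 0.094
R -0.248
R2 -0.288
nose 0.003
crank 0.9245154172363478 0.07613937473003923
```

```bash
python3 -c "
from h import *
delta([.58,-.03,.26],1.56)"
```

```text
t 24.0 lin [ 61.9 -15.5 -21. ] turn [ 0.009  0.    -0.002] |d| 67.2
```

>>> {"method": "play_rows", "body": {"moves": [{"claw": 0.45,"linear": [20,-5,-10],"turn": [0,0,0]},{"claw": 0.45,"linear": [45,-11,-18],"turn": [0.009,0,0]},{"claw": 0.45,"linear": [62,-15.5,-21],"turn": [0.009,0,0]},{"claw": 0.45,"linear": [62,-15.5,-21],"turn": [0.009,0,0]},{"claw": 0.45,"linear": [62,-15.5,-21],"turn": [0.009,0,0]},{"claw": 0.45,"linear": [62,-15.5,-21],"turn": [0.009,0,0]}]}}

```text
time_s: 24.75
ee_pos: [0.58, -0.0305, 0.2596]
eef_rot: [-3.141, 0.0, 1.557]
force: [0.3, 0.1, 0.9]
grip_width: 0.0424
```

Run:
```python
from h import *
import pickle
o=get_obs(); im=vision.camera("wrist"); pickle.dump(o,open("pics/v.pkl","wb")); cv2.imwrite("pics/v0.png",im)
cv2.imwrite("pics/v.png",cv2.resize(im[0:240,130:370],(600,600),interpolation=cv2.INTER_CUBIC))
print(o["time_s"],o["ee_pos"],o["eef_rot"],o["force"])
```

```text
24.75 [ 0.58002956 -0.03045622  0.25956836] [-3.14072244e+00  3.73457713e-04  1.55697337e+00] [0.34935559 0.07247691 0.90523622]
```

View pics/v.png

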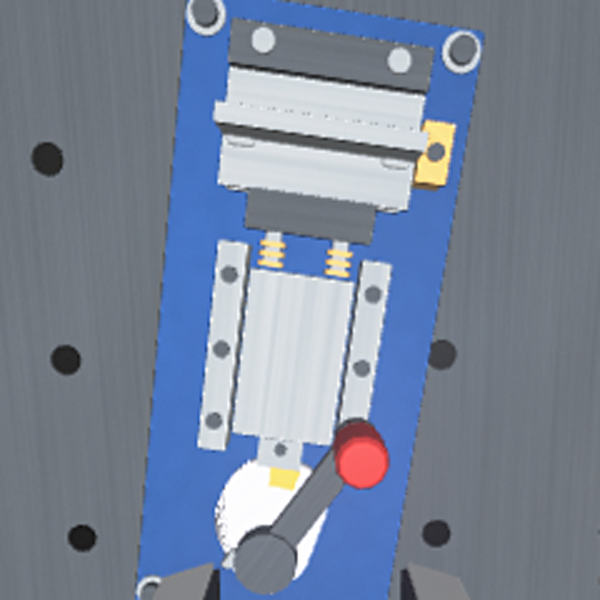

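```bash
python3 - <<'E'
from h import *
import pickle
o=pickle.load(open("pics/v.pkl","rb")); c=cam("wrist",o)
w=lambda p,z:ray(c,[(p[0]*.4+130-.3,p[1]*.4-.3)],z)[0]
hub=w((266,559),.056); d=w((363,463),.0995)-hub; print("hub",(hub-AX)*1000,"crank",np.arctan2(d[1],d[0]),np.linalg.norm(d))
for n,p in (("yL",(271,466)),("yR",(299,470))):
    d=w(p,.035)-hub; print(n,np.arctan2(d[1],d[0])-(np.pi/2+TH))
for n,p,z in (("fence tl",(231,66),.042),("fence tr",(429,93),.042),("base jaw-side l",(219,184),.033),("base jaw r",(406,210),.033),("brass face",(424,120),.045),("brass face low",(415,184),.045),("web l",(216,103),.071),("web r",(427,133),.071)): print(n,tojig(w(p,z)).round(1))
E
python3 - <<'E'
import cv2
im=cv2.imread("pics/v0.png"); cv2.imwrite("pics/v2.png",cv2.resize(im[0:100,200:325],(750,600),interpolation=cv2.INTER_CUBIC))
E
```

```text
hub [0.08566505 1.70257999] crank 0.9128293588016334 0.07423575800580658
yL 0.08438946718385787
yR -0.25043548988738507
fence tl [-42.9 124. ]
fence tr [ 45.7 124.7]
base jaw-side l [-44.1  75.2]
base jaw r [44.5 75.3]
brass face [ 45.1 113. ]
brass face low [45.5 86. ]
web l [-44.2 103.4]
web r [ 44.4 103.6]
```

View pics/v2.png

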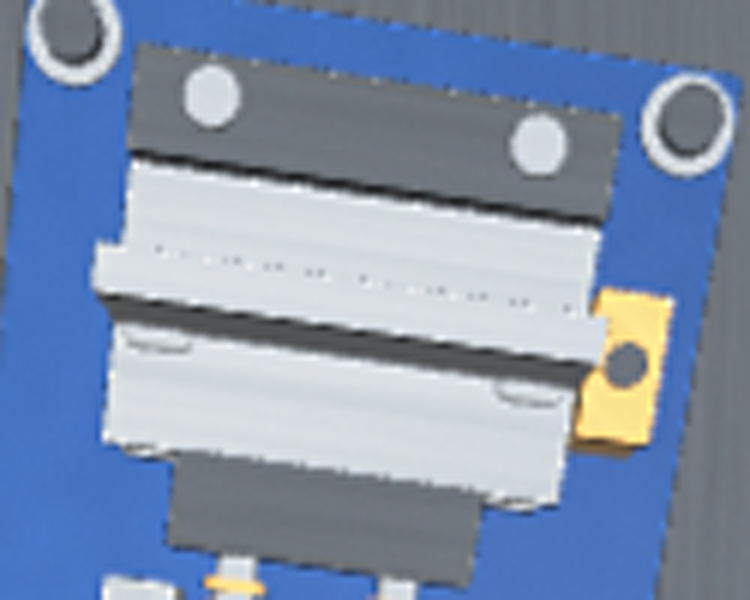

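The coupon reads flush and square: jaw-side edge y 75.2 (centre 100), ends at -44/+44.5. The crank holds at about 0.92, but returned there after the nudge. I regrip, advance again and watch the release in stages.

```bash
python3 -c "
from h import *
delta([.602,-.034,.067],1.56)"
```

```text
t 24.8 lin [ -3.1  22.1 192.6] turn [-0.001  0.    -0.003] |d| 193.9
```

>>> {"method": "play_rows", "body": {"moves": [{"claw": 0.5,"linear": [-3,12,20],"turn": [0,0,0]},{"claw": 0.5,"linear": [-3,22,65],"turn": [0,0,0]},{"claw": 0.5,"linear": [-3,22,115],"turn": [0,0,0]},{"claw": 0.5,"linear": [-3,22,155],"turn": [0,0,0]},{"claw": 0.5,"linear": [-3,22,182],"turn": [0,0,0]},{"claw": 0.5,"linear": [-3,22,192.5],"turn": [0,0,0]},{"claw": 0.5,"linear": [-3,22,192.5],"turn": [0,0,0]}]}}

```text
time_s: 25.68
ee_pos: [0.6019, -0.0341, 0.0672]
eef_rot: [-3.141, 0.0, 1.557]
force: [-0.7, 0.6, 0.2]
grip_width: 0.0472
```

>>> {"method": "play_rows", "body": {"force": 15, "moves": [{"claw": 0,"linear": [0,0,0],"turn": [0,0,0]},{"claw": 0,"linear": [0,0,0],"turn": [0,0,0]},{"claw": 0,"linear": [0,0,0],"turn": [0,0,0]},{"claw": 0,"linear": [2,-3.5,0],"turn": [0,0,0]},{"claw": 0,"linear": [3.8,-7.5,0],"turn": [0,0,0]},{"claw": 0,"linear": [4.6,-9.5,0],"turn": [0,0,0]},{"claw": 0,"linear": [4.6,-9.5,0],"turn": [0,0,0]}]}}

```text
time_s: 26.55
ee_pos: [0.5933, -0.0284, 0.0681]
eef_rot: [3.14, -0.001, 1.557]
force: [5.5, 6.2, 2.8]
grip_width: 0.0235
```

```bash
python3 -c "
from h import *
o=get_obs(); print(o['time_s'],o['ee_pos'],o['force'],o['grip_width'])
cv2.imwrite('pics/w1.png',cv2.resize(vision.camera('wrist')[170:290,150:310],(800,600),interpolation=cv2.INTER_CUBIC))"
```

```text
26.55 [ 0.59334766 -0.02835894  0.06805048] [5.49786889 6.17603983 2.78008526] 0.023465226705661833
```

>>> {"method": "play_rows", "body": {"moves": [{"claw": 0.29,"linear": [0,0,0],"turn": [0,0,0]},{"claw": 0.29,"linear": [0,0,0],"turn": [0,0,0]},{"claw": 0.29,"linear": [0,0,0],"turn": [0,0,0]}]}}

```text
time_s: 26.98
ee_pos: [0.5933, -0.0285, 0.068]
eef_rot: [3.14, -0.001, 1.557]
force: [0.7, 0.3, -0.5]
grip_width: 0.0272
```

```bash
python3 -c "
from h import *
o=get_obs(); print(o['time_s'],o['ee_pos'],o['force'],o['grip_width'])
cv2.imwrite('pics/w2.png',cv2.resize(vision.camera('wrist')[170:290,150:310],(800,600),interpolation=cv2.INTER_CUBIC))"
```

```text
26.975 [ 0.59326358 -0.02848943  0.06800125] [ 0.70118793  0.31360292 -0.46383994] 0.02720554182859284
```

View pics/w1.png

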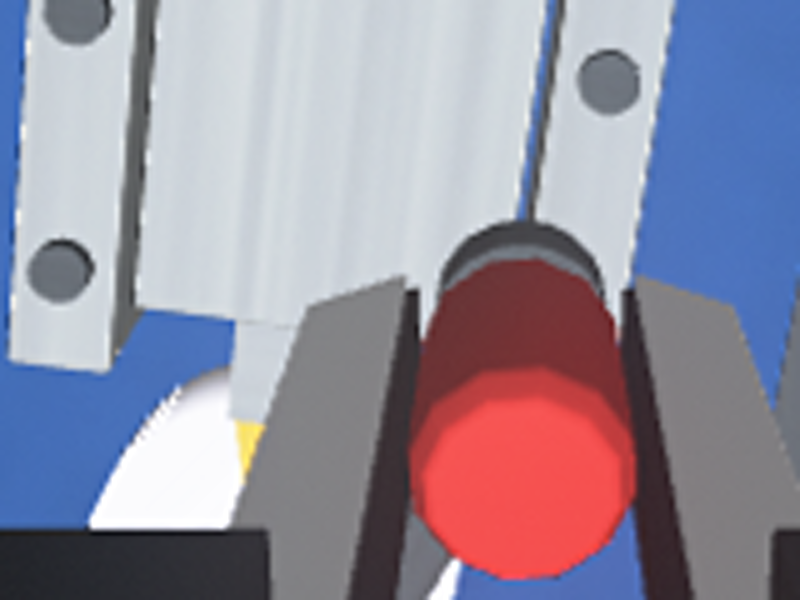

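View pics/w2.png

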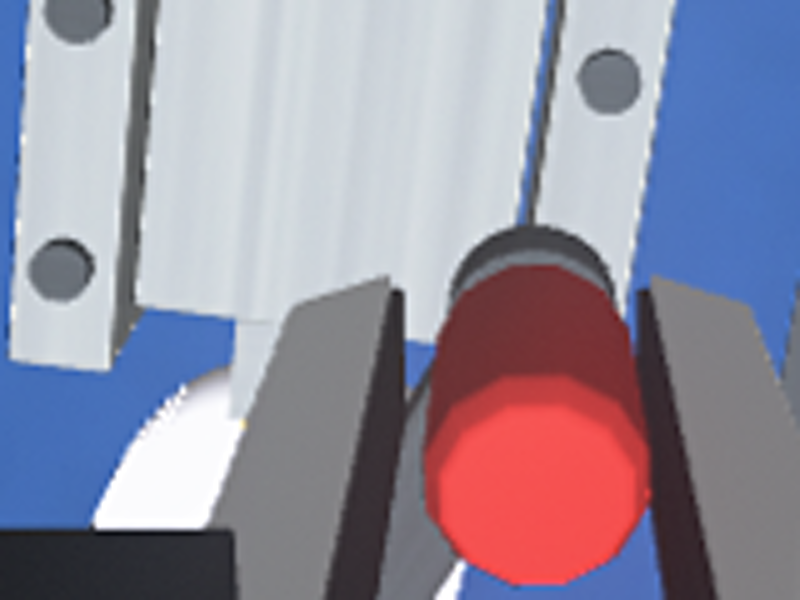

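The knob followed the right finger as it opened, so a mild restoring torque acts. I open fully, lift and check where it rests.

>>> {"method": "play_rows", "body": {"moves": [{"claw": 0.45,"linear": [0,0,0],"turn": [0,0,0]},{"claw": 0.45,"linear": [0,0,0],"turn": [0,0,0]},{"claw": 0.45,"linear": [0,0,0],"turn": [0,0,0]},{"claw": 0.45,"linear": [0,0,-15],"turn": [0,0,0]},{"claw": 0.45,"linear": [0,0,-45],"turn": [0,0,0]},{"claw": 0.45,"linear": [-15,0,-90],"turn": [0,0,0]},{"claw": 0.45,"linear": [-40,0,-140],"turn": [0,0,0]},{"claw": 0.45,"linear": [-60,0,-165],"turn": [0,0,0]}]}}

```text
time_s: 28.02
ee_pos: [0.5926, -0.0895, 0.2372]
eef_rot: [3.135, 0.0, 1.557]
force: [-0.4, 0.2, -0.7]
grip_width: 0.0422
```

Run:
```python
from h import *
import pickle
o=get_obs(); im=vision.camera("wrist"); pickle.dump(o,open("pics/x.pkl","wb")); cv2.imwrite("pics/x0.png",im)
cv2.imwrite("pics/x.png",cv2.resize(im[110:200,180:270],(600,600),interpolation=cv2.INTER_CUBIC))
print(o["time_s"],o["ee_pos"],o["eef_rot"],o["force"])
```

```text
28.025 [ 0.59255759 -0.08945075  0.23722982] [3.13547381e+00 1.88790734e-04 1.55672020e+00] [-0.44763695  0.17463801 -0.69809897]
```

View pics/x.png

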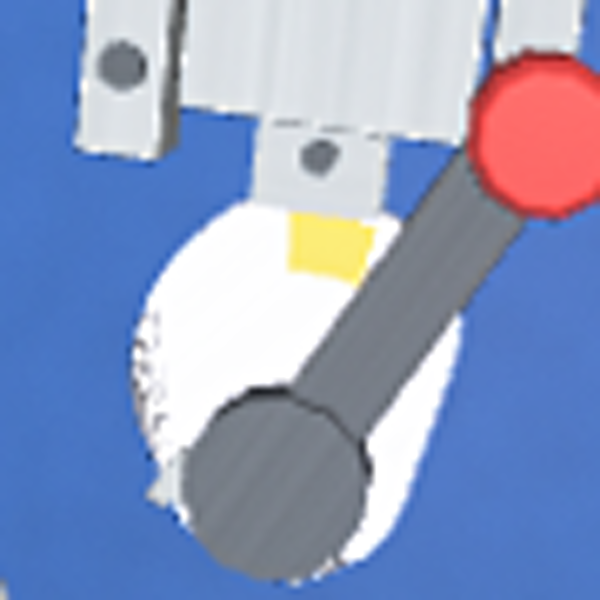

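It rests at the same place again (yellow at (290–372, 213–280), under the follower), so this is a stable seat. Last, a scene check.

Run:
```python
from h import *
import pickle
o=pickle.load(open("pics/x.pkl","rb")); c=cam("wrist",o)
g=lambda p:(p[0]*.15+180-.4,p[1]*.15+110-.4)
hub=ray(c,[g((276,485))],.056)[0]; d=ray(c,[g((554,134))],.0995)[0]-hub; print("crank",np.arctan2(d[1],d[0]))
s=vision.camera("scene"); cv2.imwrite("pics/y.png",s)
d=cv2.absdiff(s,cv2.imread("pics/a_scene.png")).max(2); cv2.imwrite("pics/yd.png",np.vstack([s,cv2.cvtColor((d>40).astype(np.uint8)*255,cv2.COLOR_GRAY2BGR)])[:, :][::1][:600] if 0 else cv2.cvtColor((d>40).astype(np.uint8)*255,cv2.COLOR_GRAY2BGR))
```

```text
crank 0.9206530006589991
```

View pics/y.png

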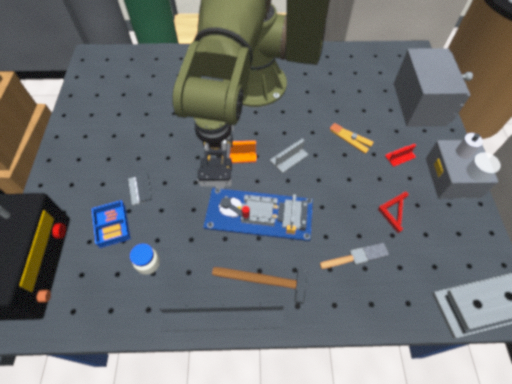

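View pics/yd.png

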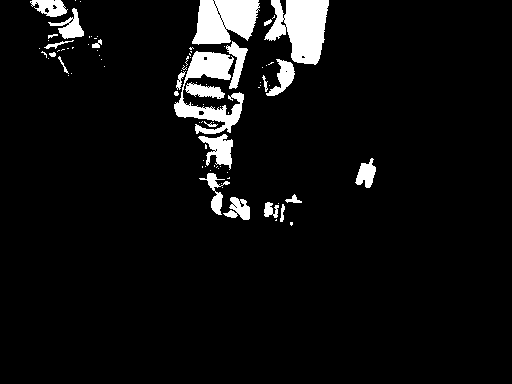

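The scene differs from the start only at the arm, the crank/slide, the nest and the coupon's old place. I hand in.

```bash
python3 -c "
from station import hand_in
print(hand_in())"
```

```text
the job is handed in; nothing more can be done
None
```

I loaded the small grey T-joint into the jig and slid it against the end stop. I then cranked it anticlockwise into the high dwell, let go, and handed the job in at about 28 s of the 72 s allowed. No verdict was reported.

**Coupon:** Sliding it in met the stop at about 8.5 N on the wrist. After clamping, the camera showed it square and flush on the fence, with its centre at jig y about 100 mm. Its end was within about 0.5 mm of the stop.

**Crank:** The cranking force rose to about 25 N at the tool, above the 10 to 14 N described, then fell to almost none. With the crank let go, the yellow dwell sits under the follower and the crank held at about 0.92 rad. It looked unchanged between pictures about a second apart.

**Not as intended:** By the yellow mark this is about 0.1 rad short of mid dwell. I pushed it on to mid dwell twice, and both times it returned to the same spot, so I took that as its stable seat.

**Not checked directly:** I could not measure the clamping force on the fence. It is inferred from the force drop and the yellow mark's position.

**Surroundings:** Comparing the scene pictures from start and end showed no bystander moved, and the gripper was clear of everything.

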